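# Set the press gap with a taper feeler gauge

## Task

Gauge the gap under the green bench press: bring the taper feeler gauge (orange grip) flat onto the bench in front of the press and slide it straight in, thin end first, under the middle of the round steel presser bar until you feel the bar bite and drag firmly on the blade. Stop there without forcing it (half a centimetre past the first bite is plenty), let go and leave the gauge lying flat and pinched by the bar for reading. Do not touch the press with the robot and do not knock the other things about.

Things in the scene. Friction and masses are not known exactly. Their poses are not given: they have to be found in the camera images.
- press: Green arch-shaped bench press, fixed to the bench; 124 mm wide in y (166 over its 8 mm high feet), 104 mm high, dark knob on top to 137 mm. Origin on the bench straight below the middle of the presser bar; x = direction in which the gauge slides in (away from the robot), y along the bar, z up. The passage under the bar is 88 mm wide and runs right through along x; the bench is its floor.
- press_gap (a point): Point on the bench below the middle of the presser bar (= the press's origin, same axes). The bar is round steel, 12 mm in diameter, 64 mm long in y, lowest line at x = 0. Gap from bench to bar: anywhere from 4.5 to 11 mm, set by the locked adjuster, not reported. The bar is sprung down: it starts to rise at about 4 N upward load, +3 N per mm, hard stop after 2.5 mm.
- press_front (a point): Point on the bench in the middle of the press's front, 23 mm before the bar; same axes. The arch runs from here 70 mm back, the feet begin 12 mm nearer to the robot. Feel: sliding the blade under the bar takes a push along x of about 1 to 1.6 times the bar's load on it (friction on top and below), plus the drag of any downward press of the hand, so the first bite is felt as a rise of 4 to 8 N.
- gauge_grip (a point): Centre of the grip of the taper feeler gauge, 21 mm above its underside. The gauge lies flat, 0.12 kg, 208 mm long: upright orange grip with black ribs, 44 mm long (x), 18 thick (y), 42 high (z), then a 22 mm wide steel blade, 13.7 mm thick up to x = +74 mm from here, then tapering evenly to 2.5 mm at the thin end, x = +186 mm (1 mm per 10 mm). x points to the thin end, z up.
- gauge_tip (a point): Middle of the thin end of the gauge's blade, 1.25 mm above its flat underside, 186 mm ahead of the grip's centre; same axes as the grip. Only the blade's top face tapers; black cross lines on it mark each mm of thickness.
- linen_tape: Bystander: roll of beige tape lying flat, 66 mm across, 19 mm high; origin under its centre.
- beeswax: Bystander: round amber cake of wax, 38 mm across, 12 mm high; origin under its centre.
- tape_measure: Bystander: round red tape measure, 51x66x19 mm; origin under it.
- spool_tall: Bystander: standing spool of white thread, 44 mm across, 60 mm high; origin under its centre.

How it is judged:
By the outcome, as a careful person would: the job done as asked, in the order asked, and still so for the second after the job is handed in, with the robot touching nothing.
It also fails if it takes over 59 s, if anything falls off the work surface, if the arm or the gripper's body presses on something with over 40 N, if the wrist force passes 120 N, or if a joint passes its speed limit or range.

## Robot

A 6-joint arm with a two-finger parallel gripper is mounted at the origin on a cart in front of the work surface, level with it; the furniture and walls round the work are solid. World frame = base frame: x ahead of the robot, y to its left, z up, the work surface at z = 0. Lengths are in m, angles in rad, forces in N, time in s.
With the tool pointing down it reaches from about 0.425 to 0.95 m from the base axis. Payload 3.5 kg.
Tool frame: the origin (TCP) lies on the centre line of the jaws, within the pads' length; the fingertips stand 11 mm ahead of it and the grasp point (between the pads) lies 8 mm behind it; x points along the fingers, y is the direction in which the jaws open and shut, and the axes are right-handed (so a half turn about x gives the same grasp; the last joint's range is limited). The gripper opens to 85 mm and grips with 20 to 120 N. Pads are 22 mm wide; open, the fingers measure 114 mm over their backs; the gripper's body (76 mm by 85 mm) begins 54 mm behind the grasp point. The pads swing forward as they close: fully open they stand 13 mm farther back than shut.
Start: joints at [-1.283, 0.286, 1.577, -0, 1.279, -0.15], TCP at [0.286, -0.611, 0.208] pointing down, gripper open.
Joint ranges: [-2.77, 2.77], [-0.9, 2.22], [0.21, 2.48], [-1.53, 4.67], [0.24, 2.81], [-2.84, 2.84]. Speed limits (rad/s): [2.79, 2.79, 3.14, 3.14, 3.14, 3.14].

## Interface

Orientations are given as a unit quaternion [x, y, z, w].
In Python, from plant import ctrl gives the robot as it stands. The module is installed in compiled form; this text tells all that it offers.
- The arm moves only by the tool drive_tool, never from a script. Its argument "series" is a list of rows, each a list of 2 entries, a list of its own where there are three numbers: the shift along the tool's x, y, z in units of 50 mm (1.0 is 50 mm), then the turn, a rotation vector about the tool's x, y, z in degrees. A call has 1 to 5 rows; each row shifts and turns the pose as measured when the row begins, along the tool's axes as they then stand; what a row does not reach is not made up. A row lasts 1/10 s, in which the tool goes at most 50 mm and 8.59 degrees, less where a joint would pass 70% of its speed; a pose out of reach is approached as far as the arm can. A call is refused whole if a number of a shift passes 1 or a number of a turn 8.59, either way. A call with a gripper value outside its range is refused whole. "grip" is the gripper's target within -1 to 1 (fully open at 1, half-way at 0, shut at -1), set as the call begins (left out, the last holds). The fingers move at their own pace and stop on an object; "newtons" is the grip in N (left out, the last holds). Time passes only in rows, so rows that do not move let the fingers close. It gives the time, the measured TCP pose, the force and the opening at its end, in the units of the state.
- ctrl.get_state(): the state, without advancing time (a new reading comes with each control period).
- ctrl.read_camera(name): name is "side" or "top"; returns a dict with "img" (420x560x3 uint8, red, green, blue), "camera_matrix" (3x3 intrinsics, pixels), "k1" (the pictures are not rectified: a ray, as slopes to the right and down, at radius r is drawn at 1 + k1 r^2 times it, then the intrinsics apply), "R" (3x3) and "t" (3): a world point X has camera coordinates R X + t. Camera axes: x right, y down, z forward; pixel columns grow to the right and rows downward; lengths in m; the calibration is good to about 2 mm. A picture is of the moment at which its call begins. There is no depth.
- ctrl.sign_off(): hands the job in, once; it reports no verdict.
The state is a dict: "time": time; "qpos": joint angles; "dq": joint speeds; "joint_efforts": joint torques, N m; "eef_pos": TCP position; "tcp_rot": TCP orientation; "contact_force": force on the tool from outside, world axes, zero at the start; "wrist_torque": the same for the moment, N m; "opening": opening from 0.0 (shut) to 1.0 (fully open).
Only numpy, scipy, OpenCV 4.12 (cv2) and the standard library are available. Lean on these libraries where they do the work, as an engineer would, in place of code of your own. Each camera call takes 0.05 s, during which the arm holds its last target.

## Working session

There is one attempt and no reset: what is moved stays moved. The work goes in short steps, Python scripts to look and compute and a tool call to move; the robot and the scene stay as the last step left them, time stands still between calls to the robot, and variables do not carry over. Pictures are saved under pics/ and viewed, and the job is handed in when it is done.

Besides the shell and the picture viewer there is one more tool, called in YAML: its name, and indented under it one key for each argument. drive_tool: Moves the arm, as the interface text tells. Its arguments: {"type":"object","properties":{"series":{"type":"array"},"grip":{"type":"number"},"newtons":{"type":"number"}},"required":["series"]}

```bash
mkdir -p pics; python3 - <<'E'
from plant import ctrl
import cv2,json
s=ctrl.get_state();print(s)
for n in("side","top"):
    c=ctrl.read_camera(n);cv2.imwrite(f"pics/{n}0.png",c["img"][:,:,::-1]);print(n,c["camera_matrix"],c["k1"],c["R"],c["t"])
E
```

```text
{'time': 0.0, 'qpos': array([-1.28304784e+00,  2.87194758e-01,  1.57818827e+00, -9.34417614e-06,
        1.27857285e+00, -1.49979854e-01]), 'dq': array([ 9.93526207e-04,  5.09915956e-04,  8.32235426e-04, -3.67620116e-05,
        5.56304844e-04, -1.99129395e-04]), 'joint_efforts': array([-3.83020451e-04, -4.05981982e+01, -2.92626053e+01, -1.42326844e-04,
        5.77085390e-03, -3.64740004e-06]), 'eef_pos': array([ 0.28595379, -0.6106518 ,  0.20612173]), 'tcp_rot': array([-0.69017718, -0.15436191,  0.69029851, -0.15269525]), 'contact_force': array([ 0.45479656,  0.07905861, -0.2220534 ]), 'wrist_torque': array([-0.0359652 , -0.00905711, -0.01737609]), 'opening': 0.9956243989430705}
side [[381.22635828   0.         282.6259225 ]
 [  0.         381.22635828 211.49850845]
 [  0.           0.           1.        ]] -0.05465756334038113 [[-0.98732178 -0.15675603  0.02496491]
 [-0.08411261  0.38329495 -0.91978805]
 [ 0.1346134  -0.91022664 -0.39162061]] [0.5759118  0.13964097 0.9725335 ]
top [[413.68085478   0.         281.95509809]
 [  0.         413.68085478 206.67846544]
 [  0.           0.           1.        ]] -0.08602697380782896 [[ 0.02553794 -0.9996677  -0.00350622]
 [-0.99107375 -0.02485901 -0.13097656]
 [ 0.13084588  0.0068198  -0.99137926]] [-0.10622331  0.57513994  0.94312539]
```

View pics/side0.png

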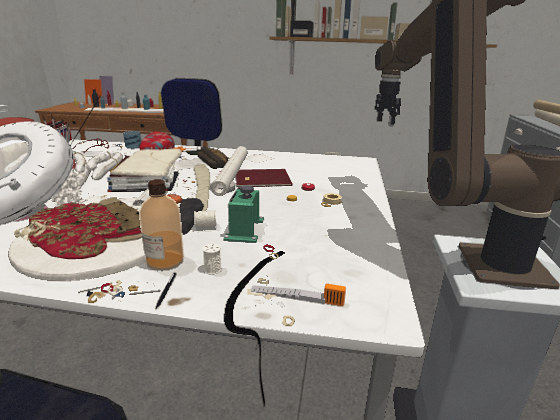

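View pics/top0.png

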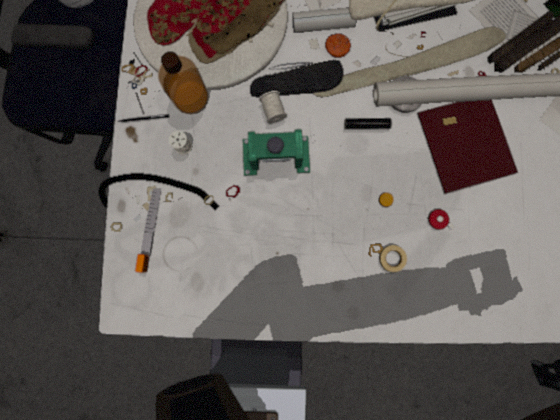

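```bash
cat > h.py <<'E'
import numpy as np,cv2
from plant import ctrl
def undist(c,uv):
    K=c["camera_matrix"];d=np.array([c["k1"],0,0,0,0.])
    p=cv2.undistortPoints(np.array(uv,float).reshape(-1,1,2),K,d)
    return p.reshape(-1,2)
def ray(c,uv):
    p=undist(c,uv);d=np.c_[p,np.ones(len(p))]@c["R"]
    return -c["R"].T@c["t"],d
def plane(c,uv,z):
    o,d=ray(c,uv);return o+d*((z-o[2])/d[:,2])[:,None]
def proj(c,X):
    Y=np.atleast_2d(X)@c["R"].T+c["t"];K=c["camera_matrix"]
    return cv2.projectPoints(Y,np.zeros(3),np.zeros(3),K,np.array([c["k1"],0,0,0,0.]))[0].reshape(-1,2)
def crop(c,name,x0,y0,x1,y1,s):
    im=c["img"][y0:y1,x0:x1,::-1];cv2.imwrite(name,cv2.resize(im,None,fx=s,fy=s,interpolation=cv2.INTER_CUBIC))
def cent(c,lo,hi,roi):
    hsv=cv2.cvtColor(c["img"],cv2.COLOR_RGB2HSV);m=cv2.inRange(hsv,np.array(lo),np.array(hi))
    k=np.zeros_like(m);x0,y0,x1,y1=roi;k[y0:y1,x0:x1]=m[y0:y1,x0:x1]
    n,l,st,ce=cv2.connectedComponentsWithStats(k)
    i=1+np.argmax(st[1:,4]);return ce[i],st[i],(l==i).astype(np.uint8)
E
python3 - <<'E'
from h import *
c=ctrl.read_camera("top");s=ctrl.read_camera("side")
crop(c,"pics/t1.png",90,110,330,290,3.3)
crop(s,"pics/s1.png",190,170,360,330,4)
for cam,roi in((c,(120,240,160,290)),(s,(310,270,360,320))):
    ce,st,m=cent(cam,(5,150,80),(20,255,255),roi);print("grip",ce,st, plane(cam,[ce],.021), plane(cam,[ce],.042))
for cam,roi in((c,(230,110,330,190)),(s,(215,170,280,250))):
    ce,st,m=cent(cam,(65,80,20),(90,255,255),roi);print("press",ce,st)
    r=cv2.minAreaRect(cv2.findNonZero(m));print(r,cv2.boxPoints(r))
E
```

```text
grip [139.98461538 262.58461538] [136 254   9  18 130] [[0.43598559 0.24568204 0.021     ]] [[0.43626863 0.23837724 0.042     ]]
grip [334.28614458 293.72289157] [324 284  22  22 332] [[0.43502352 0.2372361  0.021     ]] [[0.43566232 0.26757755 0.042     ]]
press [275.33862111 149.67358145] [ 243  130   66   45 1639]
((275.5955810546875, 151.9959259033203), (42.21710968017578, 64.57984161376953), 87.56334686279297) [[242.43742 132.27927]
 [306.9589  129.53366]
 [308.75372 171.71259]
 [244.23227 174.45819]]
press [243.36861862 216.93243243] [ 224  189   40   54 1332]
((245.24000549316406, 215.82000732421875), (35.77960205078125, 52.75016403198242), 8.130102157592773) [[223.80002 239.40001]
 [231.26001 187.18001]
 [266.68    192.24   ]
 [259.22    244.46   ]]
```

View pics/t1.png

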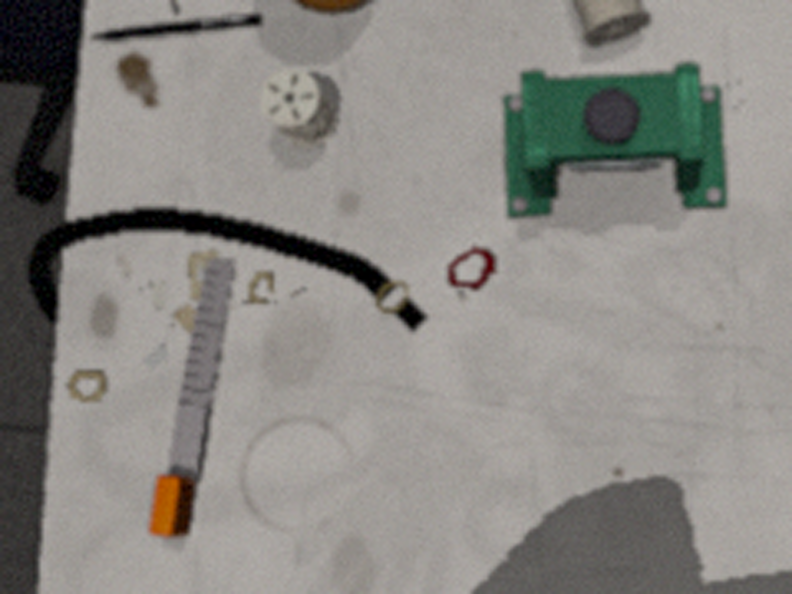

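View pics/s1.png

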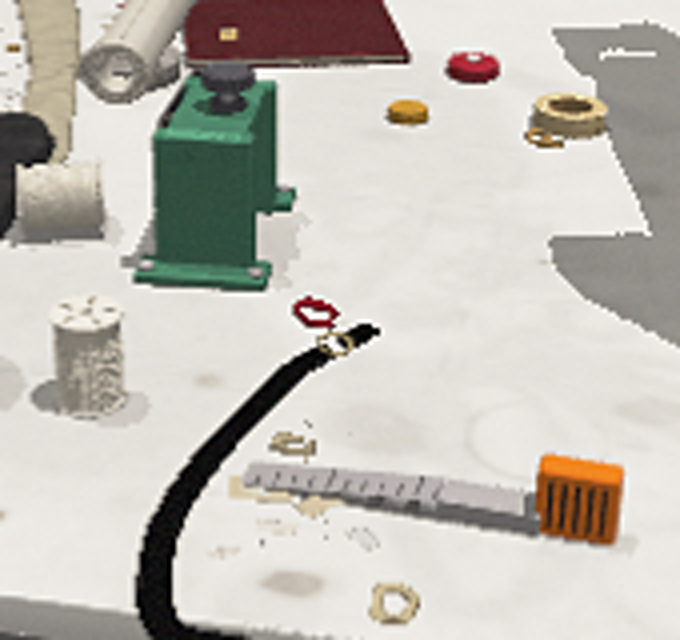

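```bash
python3 - <<'E'
from h import *
c=ctrl.read_camera("top");s=ctrl.read_camera("side")
T=lambda l:[(90+x/3.3-.35,110+y/3.3-.35) for x,y in l]
S=lambda l:[(190+x/4-.375,170+y/4-.375) for x,y in l]
print("o",-c["R"].T@c["t"],-s["R"].T@s["t"])
F=plane(c,T([(510,215),(506,97),(718,88),(724,205)]),.008);print("feet FL BL BR FR\n",F.round(4))
print(np.linalg.norm(F[0]-F[3]),np.linalg.norm(F[1]-F[2]),np.linalg.norm(F[0]-F[1]),np.linalg.norm(F[2]-F[3]))
A=plane(c,T([(524,73),(700,65),(700,155),(526,165)]),.104);print("arch top\n",A.round(4))
print("knob top",plane(c,T([(611,116)]),.137))
print("side foot (left) front/back",plane(s,S([(267,288),(136,280),(271,265)]),.008))
print("side knob",plane(s,S([(225,72)]),.137))
tt=plane(c,T([(222,260)]),.0025);ts=plane(s,S([(247,474)]),.0025);print("tip",tt,ts)
tg=plane(c,T([(183,468)]),.0137);print("bladeroot",tg)
print("grip side top corners",plane(s,S([(541,459),(623,463),(624,474)]),.042))
print("grip top cam top", plane(c,T([(161,475),(183,475),(173,535),(150,533)]),.042))
E
```

```text
o [ 0.44931475 -0.09832253  1.00995236] [0.44943979 0.92197986 0.49492667]
feet FL BL BR FR
 [[ 0.6587  0.0039  0.008 ]
 [ 0.75    0.0106  0.008 ]
 [ 0.7609 -0.1502  0.008 ]
 [ 0.6703 -0.1562  0.008 ]]
0.16050004043554825 0.16112788246017734 0.0915656792637371 0.09087161062700373
arch top
 [[ 0.7386 -0.0116  0.104 ]
 [ 0.7472 -0.1326  0.104 ]
 [ 0.6835 -0.1337  0.104 ]
 [ 0.6736 -0.0154  0.104 ]]
knob top [[ 0.69990675 -0.073288    0.137     ]]
side foot (left) front/back [[ 0.65419936  0.0139706   0.008     ]
 [ 0.7451381   0.02095641  0.008     ]
 [ 0.65908692 -0.02073491  0.008     ]]
side knob [[ 0.69962867 -0.05599697  0.137     ]]
tip [[0.62033603 0.22152147 0.0025    ]] [[0.61851325 0.22453787 0.0025    ]]
bladeroot [[0.46304754 0.23724645 0.0137    ]]
grip side top corners [[0.45647429 0.23741836 0.042     ]
 [0.41358458 0.23298217 0.042     ]
 [0.4129829  0.24312407 0.042     ]]
grip top cam top [[0.45717241 0.24343176 0.042     ]
 [0.45769012 0.22740237 0.042     ]
 [0.41506097 0.23205152 0.042     ]
 [0.41588021 0.24884249 0.042     ]]
```

```bash
cat >> h.py <<'E'
from scipy.spatial.transform import Rotation as Ro
def jaw_yaw(R): # yaw of gauge x axis given jaws along gauge y (mod 180)
    y=R[:,1];return np.degrees(np.arctan2(-y[0],y[1]))
def togo(pos,yaw):
    s=ctrl.get_state();R=Ro.from_quat(s["tcp_rot"]).as_matrix();p=s["eef_pos"]
    d=R.T@(np.array(pos)-p)/.05
    best=None
    for k in(0,180):
        a=np.radians(yaw+k);x=np.array([0,0,-1.]);y=np.array([-np.sin(a),np.cos(a),0]);Rt=np.c_[x,y,np.cross(x,y)]
        rv=np.degrees(Ro.from_matrix(R.T@Rt).as_rotvec());
        if best is None or np.linalg.norm(rv)<np.linalg.norm(best):best=rv
        print(k,"turn",rv.round(2))
    print("t",round(s["time"],2),"pos",p.round(4),"tool axes in world (cols)\n",R.round(3),"\nshift",d.round(3),"yaw",jaw_yaw(R).round(2),"q",s["qpos"].round(3),"F",s["contact_force"].round(2),"M",s["wrist_torque"].round(2),"open",round(s["opening"],3))
E
python3 -c "
from h import *
togo((.5,-.2,.2),-5.3)"
```

```text
0 turn [-1.4962e+02 -6.0000e-02  1.0000e-02]
180 turn [30.38  0.    0.05]
t 0.3 pos [ 0.2861 -0.6111  0.207 ] tool axes in world (cols)
 [[-0.     0.424 -0.906]
 [ 0.001 -0.906 -0.424]
 [-1.    -0.001 -0.   ]] 
shift [ 0.147 -5.632 -7.359] yaw -154.92 q [-1.283  0.287  1.577  0.     1.279 -0.15 ] F [ 0.47  0.84 -0.61] M [ 0.07 -0.02 -0.  ] open 0.999
```

```bash
cat >> h.py <<'E'
def plan(pos,yaw,n=5,step=.9,tmax=8.5,sgn=0):
    s=ctrl.get_state();R=Ro.from_quat(s["tcp_rot"]).as_matrix();p=s["eef_pos"].copy()
    a=np.radians(yaw);x=np.array([0,0,-1.]);y=np.array([-np.sin(a),np.cos(a),0]);Rt=np.c_[x,y,np.cross(x,y)]
    for i in range(n):
        d=R.T@(np.array(pos)-p)/.05;L=np.abs(d).max()
        d=np.round(d*min(1,step/max(L,1e-9)),2)
        rv=np.degrees(Ro.from_matrix(R.T@Rt).as_rotvec())
        m=np.abs(rv).max();rv=np.round(rv*min(1,tmax/max(m,1e-9)),1)
        print([d.tolist(),rv.tolist()])
        p=p+R@d*.05;R=R@Ro.from_rotvec(np.radians(rv)).as_matrix()
    print("end",p.round(4),jaw_yaw(R).round(1),"t",s["time"])
E
python3 -c "
from h import *
plan((.5,-.2,.2),-5.3,10)"
```

```text
[[0.02, -0.69, -0.9], [-8.5, -0.0, 0.0]]
[[0.02, -0.5, -0.9], [-8.5, -0.0, 0.0]]
[[0.01, -0.33, -0.9], [-8.5, -0.0, -0.0]]
[[0.01, -0.19, -0.9], [-8.5, -0.0, -0.0]]
[[0.01, -0.05, -0.9], [-8.5, -0.0, -0.0]]
[[0.02, 0.08, -0.9], [-8.5, -0.0, -0.0]]
[[0.02, 0.22, -0.9], [-8.5, -0.0, -0.0]]
[[0.01, 0.36, -0.9], [-8.5, -0.0, -0.0]]
[[0.02, 0.53, -0.9], [-8.5, -0.0, -0.0]]
[[0.01, 0.3, -0.37], [-8.5, -0.0, -0.0]]
end [ 0.5    -0.2002  0.1998] -69.9 t 0.3
```

drive_tool:
  series:
    - [[0,-0.7,-0.9],[-8.5,0,0]]
    - [[0,-0.5,-0.9],[-8.5,0,0]]
    - [[0,-0.35,-0.9],[-8.5,0,0]]
    - [[0,-0.2,-0.9],[-8.5,0,0]]
    - [[0,-0.05,-0.9],[-8.5,0,0]]

```text
time: 0.8
eef_pos: [0.3943, -0.3945, 0.2055]
tcp_rot: [-0.586, -0.396, 0.586, -0.396]
contact_force: [0.9, -0.1, 0.0]
opening: 1.002
```

drive_tool:
  series:
    - [[0,0.1,-0.9],[-8.5,0,0]]
    - [[0,0.2,-0.9],[-8.5,0,0]]
    - [[0,0.35,-0.9],[-8.5,0,0]]
    - [[0,0.5,-0.9],[-8.5,0,0]]
    - [[0,0.3,-0.4],[-8.5,0,0]]

```text
time: 1.3
eef_pos: [0.4908, -0.1931, 0.2063]
tcp_rot: [0.399, 0.583, -0.399, 0.585]
contact_force: [0.2, 0.2, -0.9]
opening: 0.994
```

```bash
python3 -c "
from h import *
togo((.4355,.2385,.15),-5.3)
plan((.4355,.2385,.15),-5.3,15)"
```

```text
0 turn [-6.345e+01  1.600e-01 -4.000e-02]
180 turn [ 1.1655e+02 -4.0000e-02 -1.8000e-01]
t 1.3 pos [ 0.4908 -0.1931  0.2063] tool axes in world (cols)
 [[ 0.002  0.932  0.362]
 [-0.001  0.362 -0.932]
 [-1.     0.002  0.002]] 
shift [ 1.114  2.095 -8.448] yaw -68.75 q [-0.568 -0.042  1.94   0.     1.241 -0.939] F [ 0.15  0.18 -0.92] M [ 0.02  0.   -0.01] open 0.994
[[0.12, 0.22, -0.9], [-8.5, 0.0, -0.0]]
[[0.12, 0.37, -0.9], [-8.5, 0.0, -0.0]]
[[0.13, 0.54, -0.9], [-8.5, 0.0, -0.0]]
[[0.15, 0.74, -0.9], [-8.5, 0.0, -0.0]]
[[0.16, 0.9, -0.81], [-8.5, 0.0, 0.0]]
[[0.14, 0.9, -0.6], [-8.5, 0.1, 0.0]]
[[0.13, 0.9, -0.42], [-8.5, 0.0, 0.0]]
[[0.12, 0.9, -0.26], [-4.0, 0.1, 0.0]]
[[0.05, 0.36, -0.08], [0.0, -0.1, 0.0]]
[[-0.0, -0.0, -0.0], [0.0, 0.0, 0.0]]
[[-0.0, -0.0, -0.0], [0.0, 0.0, 0.0]]
[[-0.0, -0.0, -0.0], [0.0, 0.0, 0.0]]
[[-0.0, -0.0, -0.0], [0.0, 0.0, 0.0]]
[[-0.0, -0.0, -0.0], [0.0, 0.0, 0.0]]
[[-0.0, -0.0, -0.0], [0.0, 0.0, 0.0]]
end [0.4357 0.2386 0.1498] -5.3 t 1.3
```

drive_tool:
  series:
    - [[0.1,0.2,-0.9],[-8.5,0,0]]
    - [[0.1,0.4,-0.9],[-8.5,0,0]]
    - [[0.1,0.55,-0.9],[-8.5,0,0]]
    - [[0.1,0.75,-0.9],[-8.5,0,0]]
    - [[0.1,0.9,-0.8],[-8.5,0,0]]

```text
time: 1.8
eef_pos: [0.4623, 0.0517, 0.1842]
tcp_rot: [0.158, 0.686, -0.159, 0.692]
contact_force: [1.4, 0.9, -0.3]
opening: 1.002
```

drive_tool:
  series:
    - [[0.1,0.9,-0.6],[-8.5,0,0]]
    - [[0.1,0.9,-0.4],[-8.5,0,0]]
    - [[0.1,0.9,-0.25],[-4,0,0]]
    - [[0,0.3,-0.1],[0,0,0]]
    - [[0,0,0],[0,0,0]]

```text
time: 2.3
eef_pos: [0.4373, 0.2196, 0.1694]
tcp_rot: [0.024, 0.702, -0.025, 0.711]
contact_force: [0.5, -0.0, -0.3]
opening: 1.0
```

```bash
python3 -c "
from h import *
togo((.4355,.2385,.02),-5.3)
c=ctrl.read_camera('top');s=ctrl.read_camera('side')
crop(c,'pics/t2.png',90,150,250,290,4);crop(s,'pics/s2.png',220,190,400,330,4)
p=ctrl.get_state()['eef_pos']; print(proj(c,p+[0,0,-.011]),proj(s,p+[0,0,-.011]))
"
```

```text
0 turn [1.35 0.69 0.05]
180 turn [-1.7865e+02 -8.0000e-02  1.0800e+00]
t 2.3 pos [0.4373 0.2196 0.1694] tool axes in world (cols)
 [[ 0.012  0.069  0.998]
 [-0.002  0.998 -0.069]
 [-1.    -0.001  0.012]] 
shift [ 2.986  0.377 -0.099] yaw -3.95 q [ 0.261 -0.101  2.065 -0.005  1.166 -1.239] F [ 0.53 -0.03 -0.25] M [-0.05 -0.   -0.03] open 1.0
[[130.63641281 262.18841988]] [[338.55831044 231.52857071]]
```

View pics/t2.png

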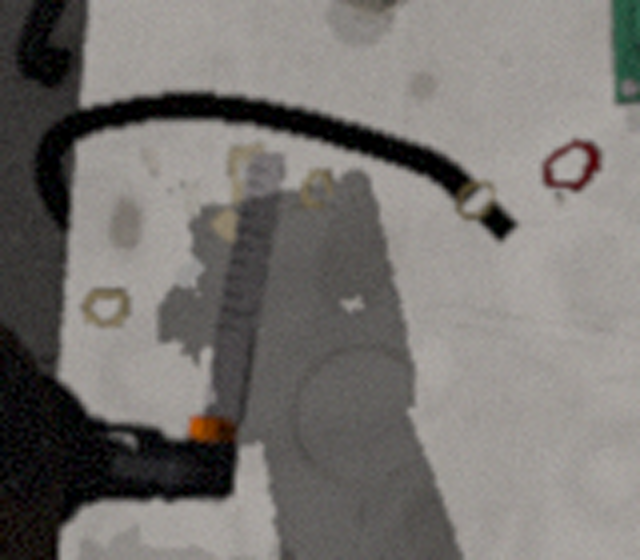

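View pics/s2.png

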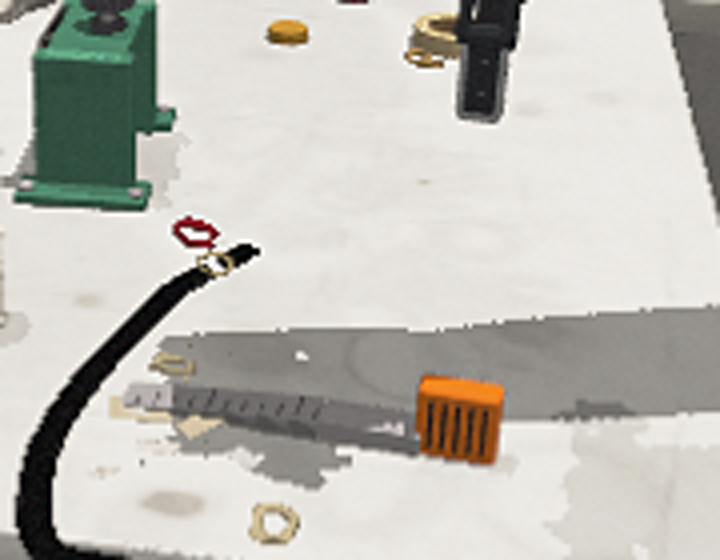

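drive_tool:
  series:
    - [[0.6,0.38,-0.1],[1.3,0.7,0]]
    - [[0.8,0,0],[0,0,0]]
    - [[0.6,0,0],[0,0,0]]
    - [[0,0,0],[0,0,0]]

```text
time: 2.8
eef_pos: [0.4399, 0.2331, 0.0701]
tcp_rot: [0.036, 0.703, -0.037, 0.709]
contact_force: [-0.9, -0.2, -0.2]
opening: 1.001
```

```bash
python3 -c "
from h import *
togo((.4355,.239,.02),-5.3)
s=ctrl.read_camera('side')
crop(s,'pics/s3.png',280,210,400,330,5)
"
```

```text
0 turn [-0.62  0.47 -0.01]
180 turn [ 1.7938e+02 -2.0000e-02 -7.4000e-01]
t 2.8 pos [0.4399 0.2331 0.0701] tool axes in world (cols)
 [[ 0.008  0.103  0.995]
 [-0.001  0.995 -0.103]
 [-1.     0.     0.008]] 
shift [ 1.001  0.107 -0.108] yaw -5.92 q [ 0.285  0.054  2.115 -0.004  0.965 -1.181] F [-0.91 -0.22 -0.23] M [-0.03  0.1   0.01] open 1.001
```

View pics/s3.png

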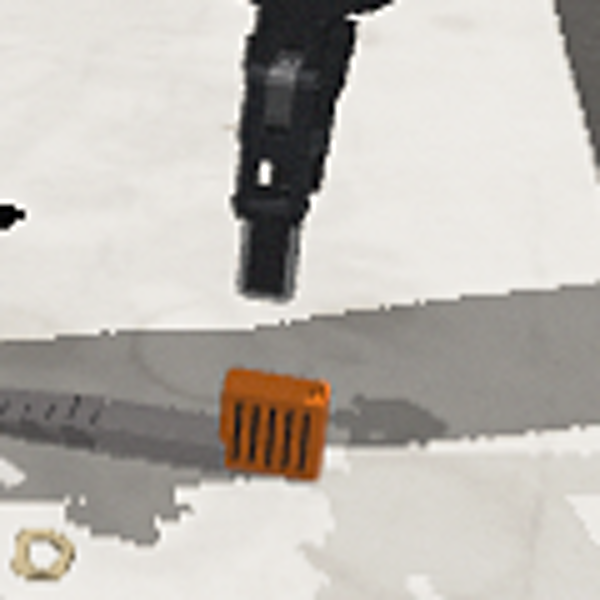

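drive_tool:
  series:
    - [[0.5,0.1,-0.1],[-0.5,0.5,0]]
    - [[0.4,0,0],[0,0,0]]
    - [[0.1,0,0],[0,0,0]]
    - [[0,0,0],[0,0,0]]

```text
time: 3.25
eef_pos: [0.4458, 0.2379, 0.0298]
tcp_rot: [0.038, 0.7, -0.033, 0.712]
contact_force: [-0.5, -0.2, -0.7]
opening: 1.0
```

```bash
python3 -c "
from h import *
togo((.4355,.239,.02),-5.3)
s=ctrl.read_camera('side')
crop(s,'pics/s4.png',280,210,400,330,5)
"
```

```text
0 turn [-0.45  0.95 -0.38]
180 turn [179.54  -0.59  -1.49]
t 3.25 pos [0.4458 0.2379 0.0298] tool axes in world (cols)
 [[ 0.017  0.1    0.995]
 [ 0.005  0.995 -0.1  ]
 [-1.     0.007  0.017]] 
shift [ 0.194  0.    -0.211] yaw -5.75 q [ 0.289  0.132  2.12  -0.     0.872 -1.181] F [-0.5  -0.16 -0.69] M [ 0.   -0.01 -0.03] open 1.0
```

View pics/s4.png

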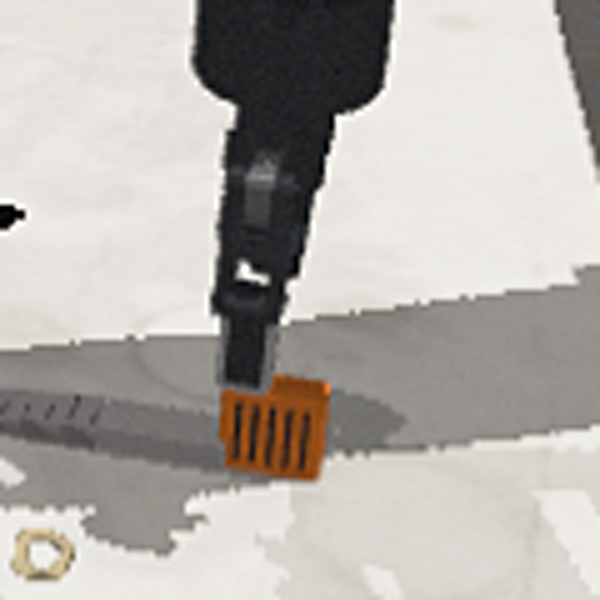

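drive_tool:
  series:
    - [[0,0,-0.2],[-0.4,1,-0.4]]
    - [[0,0,-0.1],[0,0,0]]
    - [[0,0,0],[0,0,0]]

```text
time: 3.6
eef_pos: [0.433, 0.2401, 0.0342]
tcp_rot: [0.034, 0.705, -0.032, 0.708]
contact_force: [0.2, 0.1, 0.4]
opening: 0.997
```

```bash
python3 -c "
from h import *
togo((.4355,.239,.02),-5.3)
"
```

```text
0 turn [-0.06  0.28 -0.11]
180 turn [ 1.7994e+02 -1.7000e-01 -4.4000e-01]
t 3.6 pos [0.433  0.2401 0.0342] tool axes in world (cols)
 [[ 0.005  0.093  0.996]
 [ 0.001  0.996 -0.093]
 [-1.     0.002  0.005]] 
shift [ 0.285 -0.017  0.051] yaw -5.36 q [ 0.301  0.11   2.134 -0.     0.892 -1.176] F [0.15 0.1  0.36] M [-0.04 -0.02 -0.03] open 0.997
```

drive_tool:
  series:
    - [[0.12,0,0],[0,0.3,0]]
    - [[0.1,0,0],[0,0,0]]
    - [[0.06,0,0],[0,0,0]]
    - [[0,0,0],[0,0,0]]

```text
time: 4.0
eef_pos: [0.4331, 0.2405, 0.0199]
tcp_rot: [0.034, 0.706, -0.032, 0.707]
contact_force: [-0.3, 0.1, 0.8]
opening: 1.001
```

```bash
python3 -c "
from h import *
togo((.4355,.239,.02),-5.3)
"
```

```text
0 turn [-0.01  0.04 -0.14]
180 turn [ 1.7999e+02 -2.2000e-01 -6.0000e-02]
t 4.0 pos [0.4331 0.2405 0.0199] tool axes in world (cols)
 [[ 0.001  0.093  0.996]
 [ 0.002  0.996 -0.093]
 [-1.     0.002  0.001]] 
shift [-0.003 -0.025  0.05 ] yaw -5.31 q [ 0.301  0.139  2.136  0.003  0.866 -1.179] F [-0.34  0.08  0.83] M [-0.    0.03  0.  ] open 1.001
```

Position good; shut on the grip.

drive_tool:
  series:
    - [[0,0,0.04],[0,0,0]]
    - [[0,0,0],[0,0,0]]
    - [[0,0,0],[0,0,0]]
    - [[0,0,0],[0,0,0]]
    - [[0,0,0],[0,0,0]]
  grip: -1
  newtons: 60

```text
time: 4.5
eef_pos: [0.4354, 0.2402, 0.0195]
tcp_rot: [0.034, 0.706, -0.032, 0.706]
contact_force: [-0.3, -0.1, 0.6]
opening: 0.145
```

drive_tool:
  series:
    - [[0,0,0],[0,0,0]]
    - [[0,0,0],[0,0,0]]
    - [[0,0,0],[0,0,0]]
    - [[0,0,0],[0,0,0]]

```text
time: 4.9
eef_pos: [0.4355, 0.2402, 0.0197]
tcp_rot: [0.034, 0.706, -0.032, 0.707]
contact_force: [-0.2, -0.7, 1.1]
opening: 0.0
```

```bash
python3 -c "
from h import *
togo((.4355,.239,.02),-5.3)
s=ctrl.read_camera('side');c=ctrl.read_camera('top')
crop(s,'pics/s5.png',220,210,400,330,4)
"
```

```text
0 turn [-0.03  0.03 -0.14]
180 turn [ 1.7997e+02 -2.1000e-01 -5.0000e-02]
t 4.9 pos [0.4355 0.2402 0.0197] tool axes in world (cols)
 [[ 0.001  0.093  0.996]
 [ 0.002  0.996 -0.093]
 [-1.     0.002  0.001]] 
shift [-0.005 -0.025  0.002] yaw -5.33 q [ 0.299  0.143  2.131  0.003  0.866 -1.181] F [-0.18 -0.71  1.11] M [ 0.   -0.01 -0.02] open 0.0
```

View pics/s5.png

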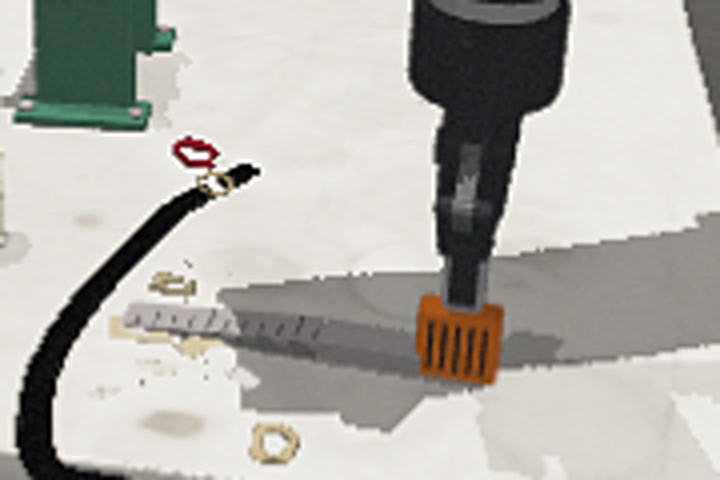

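```bash
python3 -c "
from h import *
s=ctrl.read_camera('side');c=ctrl.read_camera('top')
crop(c,'pics/t5.png',90,150,250,290,5)
p=ctrl.get_state()['eef_pos']
for z in (0,.0087,.0197,.0277,.042,.06):
  q=[p[0],p[1],z];print(z,proj(s,q).round(1),((proj(s,q)-[220,210])*4).round(),((proj(c,q)-[90,150])*5).round())
ce,st,m=cent(s,(5,150,80),(20,255,255),(310,260,370,320));print(ce,st)
"
```

```text
0 [[333.2 302.7]] [[453. 371.]] [[275. 564.]]
0.0087 [[333.5 299.3]] [[454. 357.]] [[269. 564.]]
0.0197 [[334. 295.]] [[456. 340.]] [[262. 564.]]
0.0277 [[334.3 291.9]] [[457. 328.]] [[256. 564.]]
0.042 [[334.8 286.2]] [[459. 305.]] [[246. 564.]]
0.06 [[335.5 278.9]] [[462. 276.]] [[233. 565.]]
[334.21381579 294.53289474] [324 284  22  22 304]
```

View pics/t5.png

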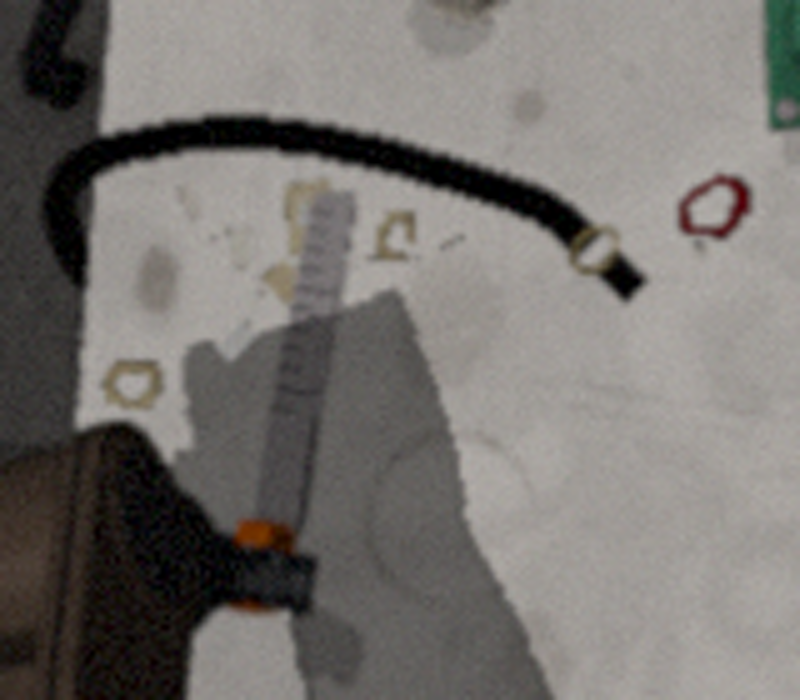

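```bash
python3 -c "
from h import *
s=ctrl.read_camera('side');c=ctrl.read_camera('top')
for n,p,off,k in(('s3',(.4399,.2331,.0701),(280,210),5),('s4',(.4458,.2379,.0298),(280,210),5)):
  for dy in(.0425,.057,-.0425,-.057):
   for dz in (.002,-.011):
    q=np.array(p)+[-dy*-.1*-1*-1,dy,dz];print(n,dy,dz,((proj(s,q)-off)*k).round())
crop(s,'pics/s6.png',290,170,400,310,4)
"
```

```text
s3 0.0425 0.002 [[255. 365.]]
s3 0.0425 -0.011 [[253. 392.]]
s3 0.057 0.002 [[250. 385.]]
s3 0.057 -0.011 [[248. 413.]]
s3 -0.0425 0.002 [[283. 259.]]
s3 -0.0425 -0.011 [[281. 285.]]
s3 -0.057 0.002 [[287. 243.]]
s3 -0.057 -0.011 [[285. 268.]]
s4 0.0425 0.002 [[232. 454.]]
s4 0.0425 -0.011 [[230. 480.]]
s4 0.057 0.002 [[227. 475.]]
s4 0.057 -0.011 [[225. 502.]]
s4 -0.0425 0.002 [[262. 342.]]
s4 -0.0425 -0.011 [[260. 367.]]
s4 -0.057 0.002 [[266. 325.]]
s4 -0.057 -0.011 [[264. 349.]]
```

View pics/s6.png

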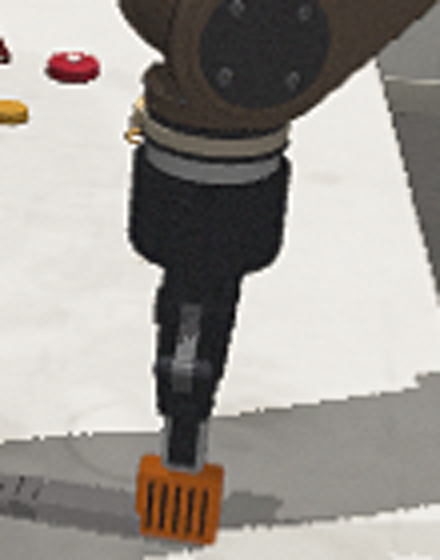

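```bash
python3 -c "
from h import *
s=ctrl.read_camera('side');c=ctrl.read_camera('top')
print(plane(s,[(280+245/5,210+386/5)],.032))
print(plane(s,[(280+268/5,210+298/5)],.072))
"
python3 -c "
from h import *
print(ctrl.get_state())"
```

```text
[[0.4473343  0.23134461 0.032     ]]
[[0.44100232 0.22398453 0.072     ]]
{'time': 5.3, 'qpos': array([ 0.29864457,  0.14321663,  2.13092165,  0.00263563,  0.86620921,
       -1.18092467]), 'dq': array([ 7.02680553e-05, -7.69599608e-04, -6.72816453e-04,  1.95822084e-03,
        7.95532283e-04, -1.21964996e-03]), 'joint_efforts': array([ 1.37206047e-03, -2.85832375e+01, -2.28690451e+01,  3.26045076e-03,
       -2.59564164e-03,  1.68278183e-05]), 'eef_pos': array([0.43548256, 0.24021093, 0.01967811]), 'tcp_rot': array([ 0.03366215,  0.70616839, -0.0320277 ,  0.70651772]), 'contact_force': array([-0.4175983 ,  0.53848793,  0.93850517]), 'wrist_torque': array([-0.00909705,  0.01368462,  0.05400278]), 'opening': -0.0025671711990302155}
```

drive_tool:
  series:
    - [[-0.5,0,0],[0,0,0]]
    - [[-0.7,0,0],[0,0,0]]
    - [[-0.4,0,0],[0,0,0]]
    - [[0,0,0],[0,0,0]]

```text
time: 5.7
eef_pos: [0.4342, 0.2396, 0.1007]
tcp_rot: [0.033, 0.708, -0.033, 0.705]
contact_force: [1.0, 0.1, -0.5]
opening: 0.001
```

```bash
python3 -c "
from h import *
s=ctrl.read_camera('side');c=ctrl.read_camera('top')
crop(s,'pics/s7.png',290,170,400,310,5)
crop(c,'pics/t7.png',90,180,250,300,5)
S=ctrl.get_state();p=S['eef_pos'];print(p,S['opening'])
for z in(-.011,0): print((proj(s,p+[0,0,z])-[290,170])*5,(proj(c,p+[0,0,z])-[90,180])*5)
"
```

```text
[0.43225642 0.23894725 0.09782008] 0.0015866987510790187
[[240.96376515 488.17541436]] [[214.12076949 422.03775116]]
[[243.23004137 464.95108901]] [[205.25927657 422.18354304]]
```

View pics/s7.png

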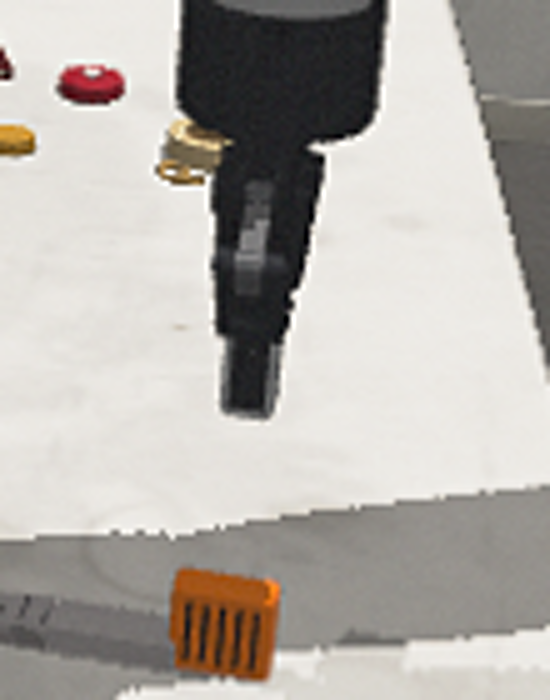

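View pics/t7.png

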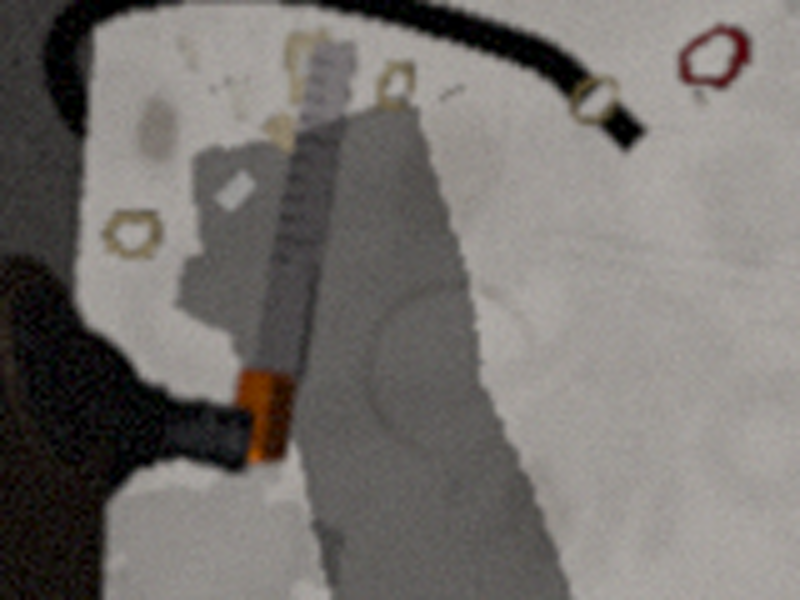

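```bash
cat >> h.py <<'E'
def tri(s,us,c,uc):
    o1,d1=ray(s,[us]);o2,d2=ray(c,[uc]);d1=d1[0];d2=d2[0]
    A=np.c_[d1,-d2];l=np.linalg.lstsq(A,o2-o1,rcond=None)[0];a=o1+l[0]*d1;b=o2+l[1]*d2
    return (a+b)/2,np.linalg.norm(a-b)
E
python3 -c "
from h import *
s=ctrl.read_camera('side');c=ctrl.read_camera('top')
S=ctrl.get_state();p=S['eef_pos'];print(p,S['opening'])
for u in(225,235,245):
  print(tri(s,(339.8,253.4),c,(90+u/5,267.6)))
print('grip tri', tri(s,(334.2,294.5),c,(141.5,262.6)))
# top face of grip: side corners & top corners
print(tri(s,(190+582/4,170+466/4),c,(90+166.5/3.3,110+505/3.3)))
g=lambda z:(proj(s,[.4355,.239,z]),proj(c,[.4355,.239,z]));print(g(.021))
crop(s,'pics/s8.png',290,170,400,310,5);crop(c,'pics/t8.png',90,180,250,300,5)
"
```

```text
[0.43104898 0.23854793 0.09623097] 0.0009820927205346657
(array([0.42871671, 0.22431768, 0.11222258]), np.float64(0.005446890529171373))
(array([0.42871977, 0.22059042, 0.11017461]), np.float64(0.005248360995089306))
(array([0.42872254, 0.21684969, 0.10811929]), np.float64(0.0050497192354629905))
grip tri (array([0.43561301, 0.24161197, 0.02204504]), np.float64(0.000950513152674064))
(array([0.43460547, 0.23793007, 0.03987916]), np.float64(0.0012621991304522702))
(array([[334.03175568, 294.1786866 ]]), array([[142.6928332 , 262.88241087]]))
```

View pics/s8.png

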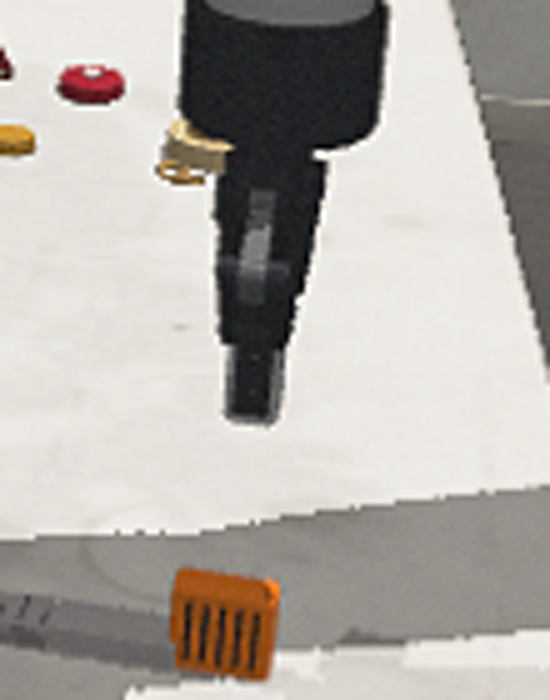

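```bash
python3 -c "
from h import *
s=ctrl.read_camera('side');c=ctrl.read_camera('top')
p=np.array([.286,-.611,.206])
for d in (0,.002,-.011,.03,.1): print(d,proj(s,p+[0,0,d]),proj(c,p+[0,0,d]))
y=np.array([.424,-.906,0])
for e in(.05,-.05): print(proj(s,p+y*e+[0,0,0.002]))
im=cv2.imread('pics/side0.png')[60:160,340:440];cv2.imwrite('pics/s0z.png',cv2.resize(im,None,fx=6,fy=6,interpolation=2))
S=ctrl.get_state();print(S['eef_pos'],S['qpos'])
"
```

```text
0 [[383.16099594 132.97737151]] [[542.3857924  349.28620385]]
0.002 [[383.22311818 132.46971548]] [[542.98943182 349.48493342]]
-0.011 [[382.8200454  135.76086856]] [[539.11221951 348.20779122]]
0.03 [[384.09705734 125.3116849 ]] [[551.7244323  352.35613205]]
0.1 [[386.31613447 106.99627616]] [[576.12497551 360.32894084]]
[[376.92929969 129.97955737]]
[[389.89330354 135.11339995]]
[0.43090762 0.23848725 0.09600257] [ 0.29801978  0.01422896  2.10107528  0.00232934  1.03873671 -1.18073434]
```

View pics/s0z.png

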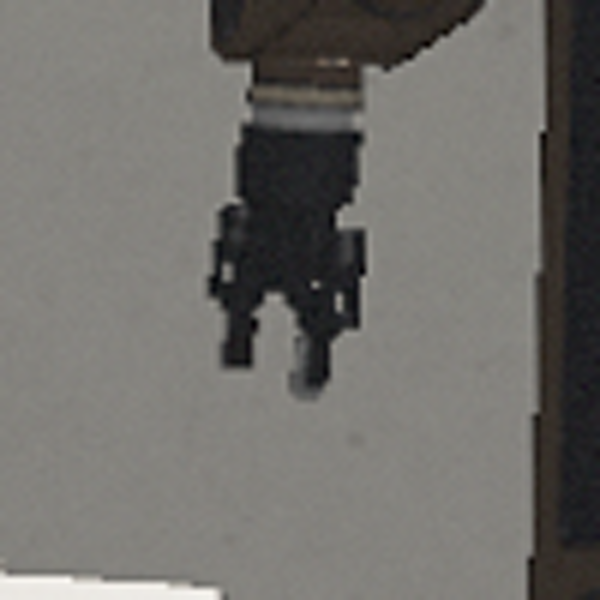

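```bash
python3 -c "
from h import *
from scipy.optimize import least_squares
s=ctrl.read_camera('side');c=ctrl.read_camera('top')
crop(c,'pics/t9.png',90,230,190,300,8);crop(s,'pics/s9.png',310,220,370,270,10)
us=np.array((290+250/5,170+423/5));uc=np.array((90+250/5,180+440/5))
for a in(.006,.010,.0145):
  f=lambda q:np.r_[proj(s,q+[0,a,0])[0]-us,proj(c,q-[0,a,0])[0]-uc]
  r=least_squares(f,[.43,.23,.1],x_scale=.01);print(a,r.x,r.fun)
print(ctrl.get_state()['eef_pos'])
"
```

```text
0.006 [0.42831883 0.21986632 0.11034954] [ 1.23616492  0.08200361  0.06657853 -1.316395  ]
0.01 [0.42847536 0.22257923 0.11405959] [ 1.25952812  0.08365486  0.06833994 -1.34878955]
0.0145 [0.42865223 0.22563127 0.11823336] [ 1.2859704   0.08552967  0.07036489 -1.38591849]
[0.43125388 0.23860313 0.09640814]
```

View pics/t9.png

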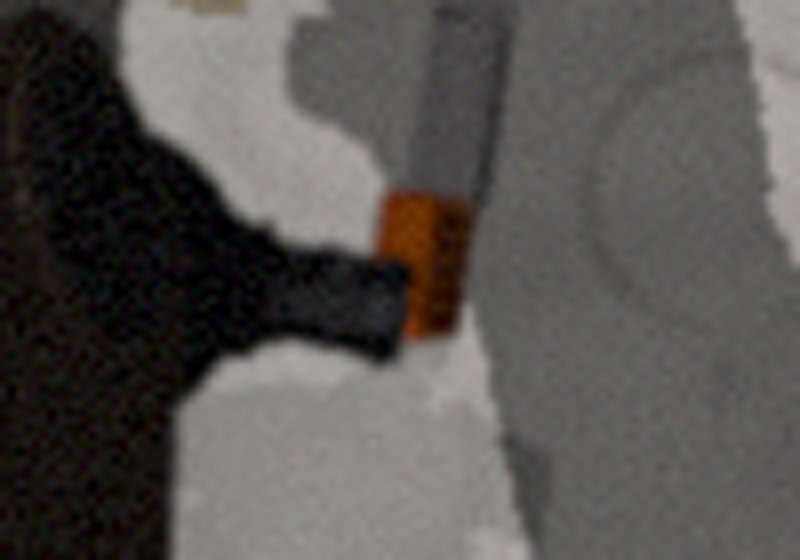

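View pics/s9.png

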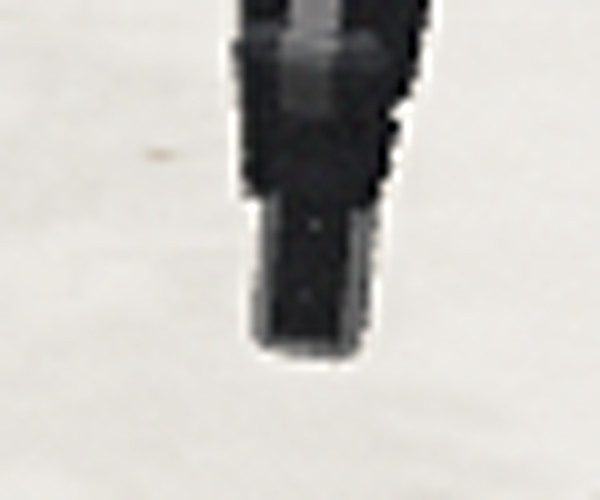

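drive_tool:
  series:
    - [[0,-0.8,0],[0,0,0]]
    - [[0,-0.8,0.2],[0,0,0]]
    - [[0.3,-0.4,0.2],[0,0,0]]
    - [[0.3,0,0],[0,0,0]]
    - [[0.2,0,0],[0,0,0]]

```text
time: 6.6
eef_pos: [0.4424, 0.1343, 0.0547]
tcp_rot: [0.031, 0.71, -0.033, 0.703]
contact_force: [-0.5, -0.0, 0.4]
opening: 0.0
```

drive_tool:
  series:
    - [[0.2,0,0],[0,0,0]]
    - [[0.2,0,0],[0,0,0]]
    - [[0,0,0],[0,0,0]]

```text
time: 6.9
eef_pos: [0.4403, 0.1348, 0.0311]
tcp_rot: [0.031, 0.712, -0.033, 0.701]
contact_force: [-0.1, -0.3, -0.0]
opening: 0.001
```

```bash
python3 -c "
from h import *
togo((.46,.13,.02),-5.3)
s=ctrl.read_camera('side');c=ctrl.read_camera('top')
crop(s,'pics/s10.png',290,180,390,280,6)
crop(c,'pics/t10.png',130,210,240,290,7)
"
```

```text
0 turn [ 0.17 -0.84  0.18]
180 turn [-179.83   -0.28   -1.32]
t 6.9 pos [0.4403 0.1348 0.0311] tool axes in world (cols)
 [[-0.015  0.089  0.996]
 [-0.002  0.996 -0.089]
 [-1.    -0.003 -0.015]] 
shift [ 0.216 -0.059  0.404] yaw -5.13 q [ 7.600e-02  5.300e-02  2.204e+00 -1.000e-03  9.000e-01 -1.404e+00] F [-0.13 -0.29 -0.05] M [0.   0.05 0.03] open 0.001
```

View pics/s10.png

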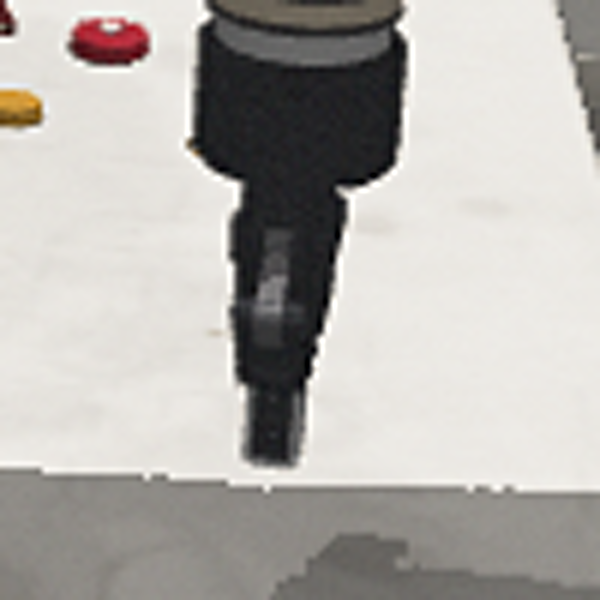

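View pics/t10.png

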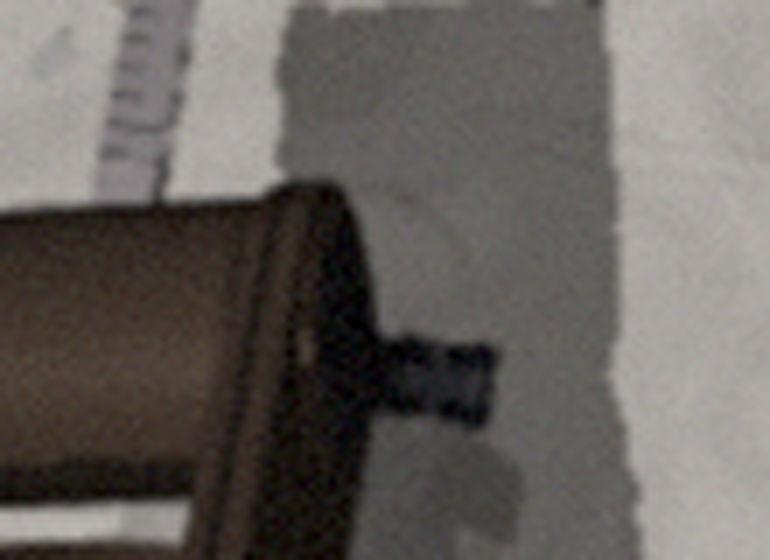

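```bash
python3 -c "
from h import *
from scipy.optimize import least_squares
s=ctrl.read_camera('side');c=ctrl.read_camera('top')
us=np.array((290+270/6,180+465/6));uc=np.array((130+492/7,210+385/7))
for a in(.0,.010,.0145):
  f=lambda q:np.r_[proj(s,q+[0,a,0])[0]-us,proj(c,q-[0,a,0])[0]-uc]
  r=least_squares(f,[.43,.13,.05],x_scale=.01);print(a,r.x,r.fun)
print(ctrl.get_state()['eef_pos'])
"
```

```text
0.0 [0.4368659  0.09750707 0.02999501] [ 0.78787954  0.06042318  0.02910917 -0.76290802]
0.01 [0.43707635 0.1054817  0.04013247] [ 0.81463658  0.06255971  0.03054065 -0.79808464]
0.0145 [0.43717162 0.10907028 0.04469431] [ 0.82682925  0.06353573  0.03120683 -0.81440072]
[0.44224404 0.13481255 0.03336438]
```

drive_tool:
  series:
    - [[0.15,0,0],[0,-0.8,0]]
    - [[0.12,0,0],[0,0,0]]
    - [[0.1,0,0],[0,0,0]]

```text
time: 7.4
eef_pos: [0.445, 0.1355, 0.0171]
tcp_rot: [0.031, 0.703, -0.032, 0.71]
contact_force: [0.1, 0.8, -0.7]
opening: 0.004
```

drive_tool:
  series:
    - [[0.1,0,0],[0,0.5,0]]
    - [[0.08,0,0],[0,0,0]]
    - [[0,0,0],[0,0,0]]

```text
time: 7.7
eef_pos: [0.4451, 0.1356, 0.0072]
tcp_rot: [0.031, 0.706, -0.032, 0.707]
contact_force: [-0.3, 0.4, 0.1]
opening: 0.0
```

```bash
python3 -c "
from h import *
togo((.46,.13,.0),-5.3)
s=ctrl.read_camera('side');c=ctrl.read_camera('top')
crop(s,'pics/s11.png',290,180,390,280,6)
crop(c,'pics/t11.png',130,210,240,290,7)
"
```

```text
0 turn [0.24 0.03 0.07]
180 turn [-1.7976e+02 -1.2000e-01  4.0000e-02]
t 7.7 pos [0.4451 0.1356 0.0072] tool axes in world (cols)
 [[ 0.     0.088  0.996]
 [-0.001  0.996 -0.088]
 [-1.    -0.001  0.   ]] 
shift [ 0.144 -0.084  0.306] yaw -5.06 q [ 7.800e-02  1.010e-01  2.208e+00 -2.000e-03  8.320e-01 -1.403e+00] F [-0.25  0.44  0.09] M [-0.01  0.06  0.05] open 0.0
```

View pics/s11.png

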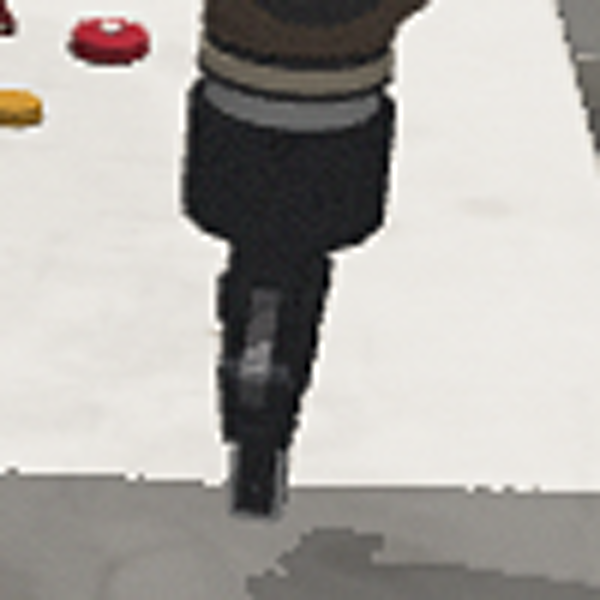

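View pics/t11.png

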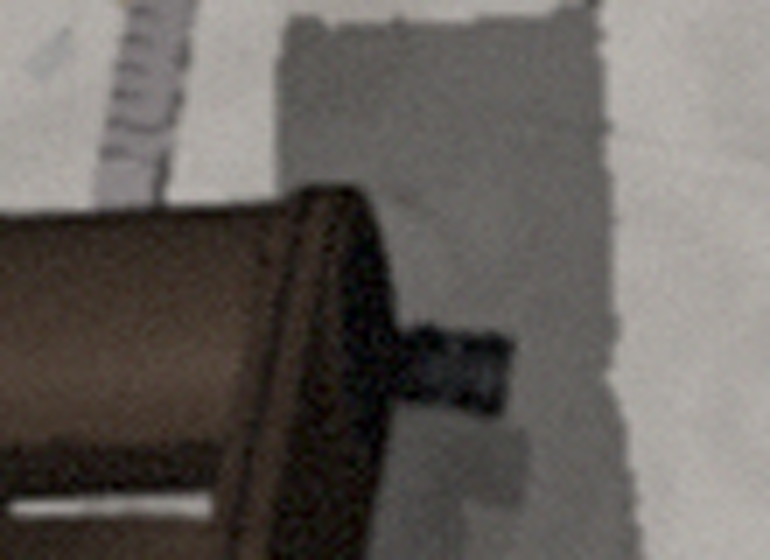

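drive_tool:
  series:
    - [[0.15,0,0],[0,0.3,0]]
    - [[0.1,0,0],[0,0.2,0]]
    - [[0.05,0,0],[0,0,0]]
    - [[0,0,0],[0,0,0]]

```text
time: 8.2
eef_pos: [0.4459, 0.1356, -0.0083]
tcp_rot: [0.031, 0.709, -0.032, 0.704]
contact_force: [-0.8, -0.1, -0.6]
opening: -0.001
```

drive_tool:
  series:
    - [[0.06,0,0],[0,0,0]]
    - [[0.04,0,0],[0,0,0]]
    - [[0,0,0],[0,0,0]]

```text
time: 8.5
eef_pos: [0.4459, 0.1355, -0.0138]
tcp_rot: [0.031, 0.709, -0.032, 0.704]
contact_force: [-0.5, -0.4, -0.3]
opening: 0.005
```

drive_tool:
  series:
    - [[0.06,0,0],[0,-0.4,0]]
    - [[0.04,0,0],[0,0,0]]
    - [[0,0,0],[0,0,0]]

```text
time: 8.8
eef_pos: [0.4459, 0.1356, -0.019]
tcp_rot: [0.031, 0.706, -0.032, 0.707]
contact_force: [0.4, 0.8, -0.5]
opening: -0.0
```

```bash
python3 -c "
from h import *
togo((.46,.13,.0),-5.3)
s=ctrl.read_camera('side');c=ctrl.read_camera('top')
crop(s,'pics/s12.png',290,180,390,280,6)
crop(c,'pics/t12.png',130,210,240,290,7)
"
```

```text
0 turn [0.23 0.04 0.05]
180 turn [-1.7977e+02 -8.0000e-02  6.0000e-02]
t 8.8 pos [ 0.4459  0.1356 -0.019 ] tool axes in world (cols)
 [[ 0.001  0.088  0.996]
 [-0.001  0.996 -0.088]
 [-1.    -0.001  0.001]] 
shift [-0.38  -0.087  0.291] yaw -5.07 q [ 7.800e-02  1.570e-01  2.210e+00 -1.000e-03  7.740e-01 -1.404e+00] F [ 0.41  0.81 -0.54] M [0.   0.   0.02] open -0.0
```

View pics/s12.png

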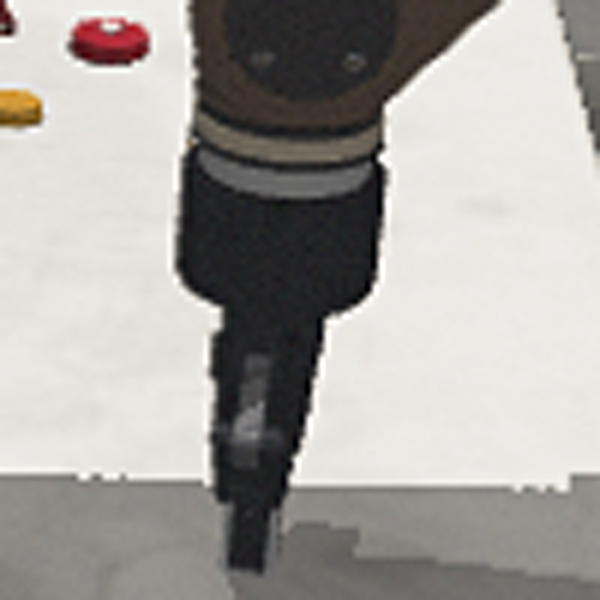

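View pics/t12.png

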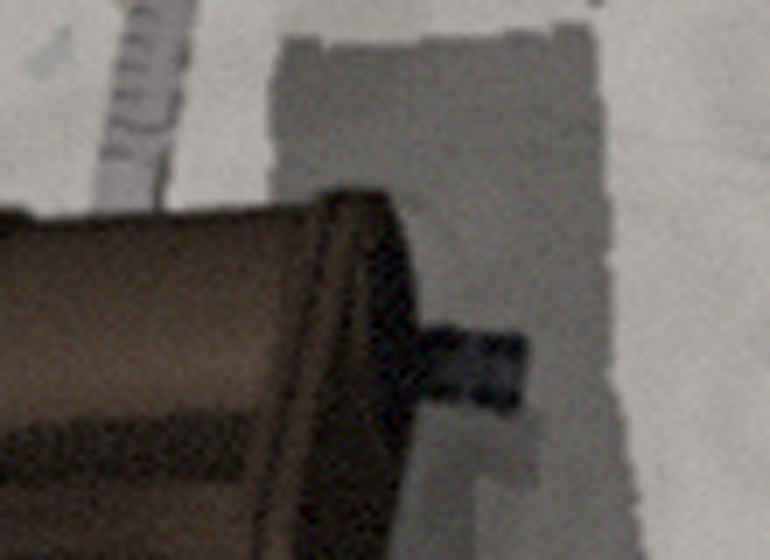

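drive_tool:
  series:
    - [[0.04,0,0],[0,0,0]]
    - [[0,0,0],[0,0,0]]

```text
time: 9.1
eef_pos: [0.4462, 0.1356, -0.0208]
tcp_rot: [0.031, 0.706, -0.032, 0.707]
contact_force: [-0.8, 0.6, -0.7]
opening: -0.001
```

drive_tool:
  series:
    - [[0.04,0,0],[0,0,0]]
    - [[0,0,0],[0,0,0]]

```text
time: 9.3
eef_pos: [0.4464, 0.1356, -0.0229]
tcp_rot: [0.031, 0.706, -0.032, 0.707]
contact_force: [0.3, 0.8, 0.1]
opening: -0.001
```

drive_tool:
  series:
    - [[0.04,0,0],[0,0,0]]
    - [[0,0,0],[0,0,0]]

```text
time: 9.5
eef_pos: [0.4473, 0.1357, -0.0234]
tcp_rot: [0.031, 0.706, -0.032, 0.707]
contact_force: [0.4, 0.2, 0.7]
opening: 0.0
```

drive_tool:
  series:
    - [[0.04,0,0],[0,0,0]]
    - [[0,0,0],[0,0,0]]

```text
time: 9.7
eef_pos: [0.4481, 0.1358, -0.0233]
tcp_rot: [0.031, 0.706, -0.031, 0.707]
contact_force: [-0.4, -0.2, -0.4]
opening: -0.001
```

drive_tool:
  series:
    - [[0.04,0,0],[0,0,0]]
    - [[0,0,0],[0,0,0]]

```text
time: 9.9
eef_pos: [0.449, 0.1359, -0.0234]
tcp_rot: [0.031, 0.706, -0.031, 0.707]
contact_force: [0.2, -0.3, -1.0]
opening: 0.002
```

```bash
python3 -c "
from h import *
togo((.46,.13,.0),-5.3)
s=ctrl.read_camera('side');c=ctrl.read_camera('top')
crop(s,'pics/s13.png',290,210,390,290,7)
crop(c,'pics/t13.png',130,210,240,290,7)
"
```

```text
0 turn [0.28 0.03 0.07]
180 turn [-1.7972e+02 -1.1000e-01  5.0000e-02]
t 9.9 pos [ 0.449   0.1359 -0.0234] tool axes in world (cols)
 [[ 0.     0.088  0.996]
 [-0.001  0.996 -0.088]
 [-1.    -0.001  0.001]] 
shift [-0.469 -0.099  0.231] yaw -5.02 q [ 7.800e-02  1.730e-01  2.203e+00 -2.000e-03  7.650e-01 -1.404e+00] F [ 0.19 -0.28 -1.  ] M [ 0.05 -0.02 -0.  ] open 0.002
```

View pics/s13.png

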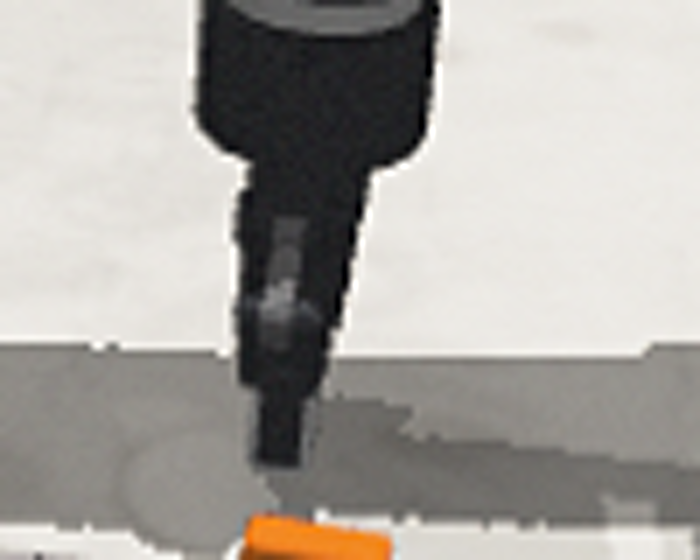

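View pics/t13.png

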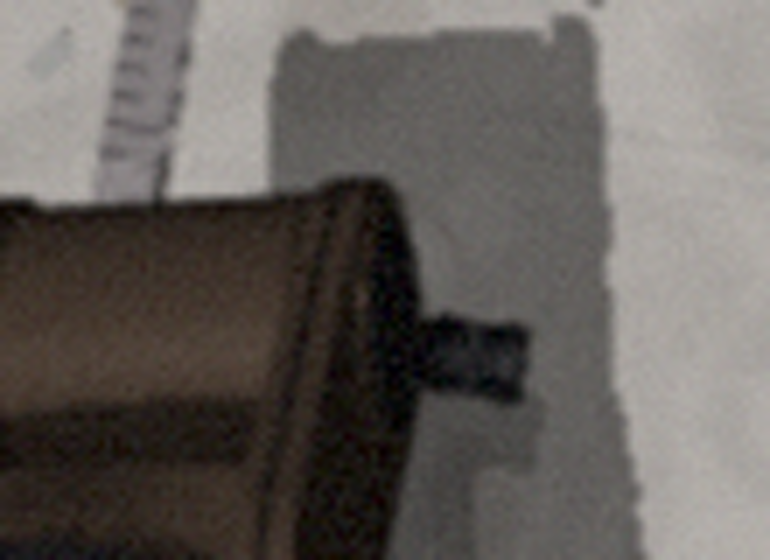

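```bash
python3 -c "
from h import *
s=ctrl.read_camera('side');c=ctrl.read_camera('top')
us=(290+276/7,210+467/7);uc=(130+525/7,210+358/7)
for z in(0,.005,.01,.015,.02,.03):print(z,plane(s,[us],z),plane(c,[uc],z))
S=ctrl.get_state();print(S['joint_efforts'],S['contact_force'],S['qpos'],S['eef_pos'])
"

```

```text
0 [[ 4.48244959e-01  1.39390659e-01 -5.55111512e-17]] [[0.4443052  0.09237519 0.        ]]
0.005 [[0.44825703 0.14729677 0.005     ]] [[0.44433    0.09143109 0.005     ]]
0.01 [[0.4482691  0.15520288 0.01      ]] [[0.4443548 0.090487  0.01     ]]
0.015 [[0.44828117 0.163109   0.015     ]] [[0.4443796  0.08954291 0.015     ]]
0.02 [[0.44829324 0.17101511 0.02      ]] [[0.4444044  0.08859882 0.02      ]]
0.03 [[0.44831738 0.18682734 0.03      ]] [[0.444454   0.08671063 0.03      ]]
[-5.54929487e-02 -2.59424722e+01 -1.93221116e+01 -2.42130464e-02
 -3.14633979e-02  4.09665927e-05] [-6.79267798e-01 -1.84866659e-03  3.27901229e+00] [ 7.78984416e-02  1.73423060e-01  2.20326685e+00 -1.80274722e-03
  7.64415486e-01 -1.40366520e+00] [ 0.44893573  0.13590743 -0.02373959]
```

drive_tool:
  series:
    - [[0.1,0,0],[0,0,0]]

```text
time: 10.2
eef_pos: [0.4489, 0.136, -0.0241]
tcp_rot: [0.03, 0.709, -0.032, 0.704]
contact_force: [-27.9, -3.7, 75.9]
opening: 0.001
```

```bash
python3 -c "
from h import *
S=ctrl.get_state();print(S['joint_efforts'],S['contact_force'],S['qpos'],S['eef_pos'])
"

```

```text
[-2.02181406e+00  1.21754226e-01 -1.00413465e+01  2.76682824e-01
 -7.01690197e+00 -7.68936414e-03] [-27.8918354   -3.65003727  75.92292272] [ 0.07832588  0.1783641   2.1983689  -0.00257664  0.77200861 -1.40363287] [ 0.44894068  0.13595368 -0.02413188]
```

drive_tool:
  series:
    - [[-0.1,0,0],[0,0,0]]
    - [[-0.1,0,0],[0,-0.3,0]]
    - [[0,0,0],[0,0,0]]

```text
time: 10.5
eef_pos: [0.4497, 0.1361, -0.0126]
tcp_rot: [0.03, 0.706, -0.032, 0.706]
contact_force: [-0.0, -0.5, -0.2]
opening: -0.001
```

```bash
python3 -c "
from h import *
s=ctrl.read_camera('side');c=ctrl.read_camera('top')
togo((.4489,.136,-.02),-5.3)
p=np.array([.4489,.1359,0])
for z in (0,.02,.05,.1,.15):print(z,((proj(s,p+[0,0,z])-[290,210])*7).round(),((proj(c,p+[0,0,z])-[130,210])*7).round())
cv2.imwrite('pics/t14.png',c['img'][180:420,60:360,::-1].repeat(2,0).repeat(2,1))
cv2.imwrite('pics/s14.png',s['img'][:300,260:,::-1].repeat(2,0).repeat(2,1))
"

```

```text
0 turn [ 0.33 -0.1   0.18]
180 turn [-1.7967e+02 -2.8000e-01 -1.6000e-01]
t 10.6 pos [ 0.449   0.136  -0.0134] tool axes in world (cols)
 [[-0.002  0.087  0.996]
 [-0.003  0.996 -0.087]
 [-1.    -0.003 -0.002]] 
shift [ 0.132  0.    -0.002] yaw -4.97 q [ 0.079  0.153  2.2   -0.004  0.79  -1.402] F [ 0.13 -0.19  0.35] M [0.01 0.   0.01] open 0.001
0 [[275. 461.]] [[402. 341.]]
0.02 [[279. 411.]] [[388. 341.]]
0.05 [[286. 334.]] [[367. 340.]]
0.1 [[297. 200.]] [[329. 339.]]
0.15 [[309.  61.]] [[286. 338.]]
```

View pics/t14.png

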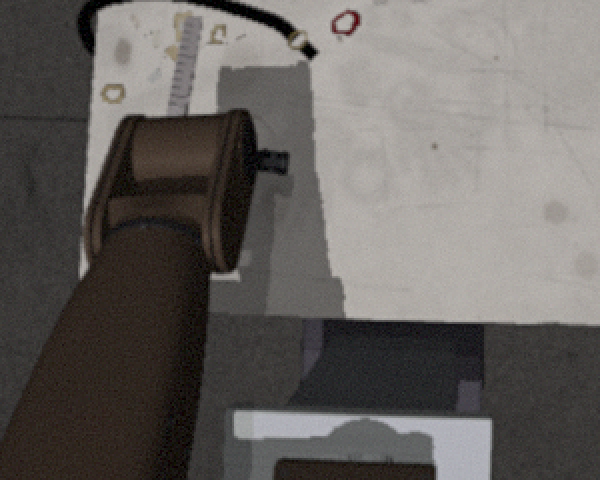

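View pics/s14.png

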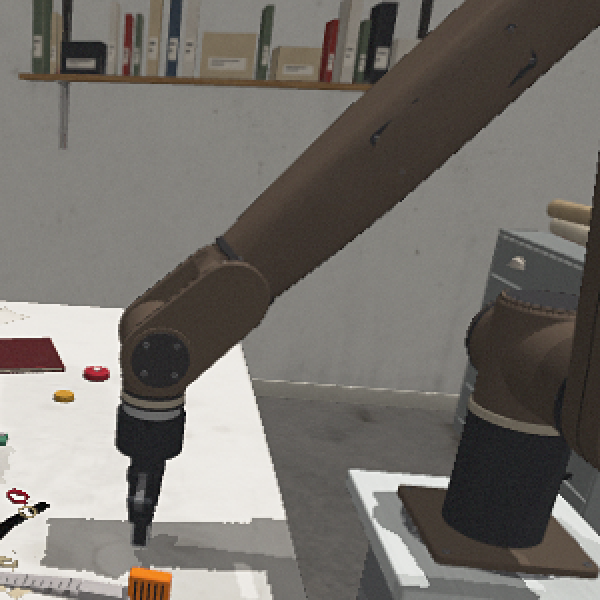

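drive_tool:
  series:
    - [[-0.7,0,0],[0,0,0]]
    - [[-0.5,0.3,0],[-0.3,0,0]]
    - [[0,0.8,-0.1],[0,0,0]]
    - [[0,0.8,-0.1],[0,0,0]]
    - [[0,0.2,0],[0,0,0]]
  grip: 1

```text
time: 11.1
eef_pos: [0.4444, 0.2427, 0.0429]
tcp_rot: [0.029, 0.71, -0.032, 0.702]
contact_force: [0.8, -0.9, 0.5]
opening: 0.85
```

drive_tool:
  series:
    - [[0,0,0],[0,0,0]]
    - [[0,0,0],[0,0,0]]

```text
time: 11.3
eef_pos: [0.443, 0.2428, 0.0411]
tcp_rot: [0.028, 0.712, -0.032, 0.701]
contact_force: [-0.1, -0.5, 0.0]
opening: 1.004
```

```bash
python3 -c "
from h import *
togo((.4355,.239,-.014),-5.3)"

```

```text
0 turn [ 0.48 -0.81  0.37]
180 turn [-179.51   -0.57   -1.26]
t 11.3 pos [0.443  0.2428 0.0411] tool axes in world (cols)
 [[-0.015  0.084  0.996]
 [-0.005  0.996 -0.084]
 [-1.    -0.006 -0.014]] 
shift [ 1.104 -0.082 -0.128] yaw -4.81 q [ 3.010e-01  1.310e-01  2.095e+00 -1.000e-03  9.310e-01 -1.186e+00] F [-0.11 -0.52  0.02] M [-0.02 -0.   -0.  ] open 1.004
```

drive_tool:
  series:
    - [[0.1,-0.08,-0.12],[0.5,-0.8,0.4]]
    - [[0.25,0,0],[0,0,0]]
    - [[0.25,0,0],[0,0,0]]
    - [[0.1,0,0],[0,0,0]]
    - [[0,0,0],[0,0,0]]

```text
time: 11.8
eef_pos: [0.4357, 0.2347, 0.0011]
tcp_rot: [0.034, 0.708, -0.035, 0.705]
contact_force: [0.4, 0.3, 1.0]
opening: 1.002
```

```bash
python3 -c "
from h import *
togo((.4355,.239,-.014),-5.3)
s=ctrl.read_camera('side')
crop(s,'pics/s15.png',280,210,400,330,5)"

```

```text
0 turn [-0.31 -0.25  0.12]
180 turn [179.69   0.19   0.39]
t 11.8 pos [0.4357 0.2347 0.0011] tool axes in world (cols)
 [[-0.005  0.098  0.995]
 [-0.002  0.995 -0.098]
 [-1.    -0.002 -0.004]] 
shift [ 0.302  0.087 -0.011] yaw -5.61 q [ 0.289  0.177  2.136 -0.     0.833 -1.184] F [0.42 0.29 1.02] M [-0.02 -0.02 -0.02] open 1.002
```

View pics/s15.png

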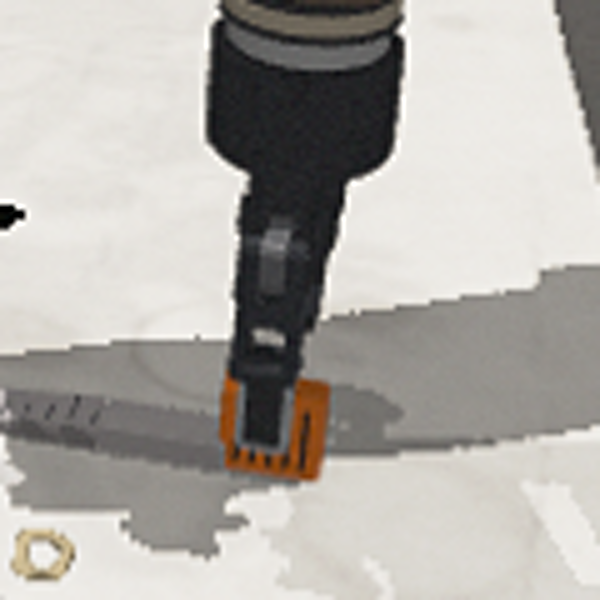

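drive_tool:
  series:
    - [[0.12,0.08,-0.02],[-0.3,-0.2,0.1]]
    - [[0.12,0,0],[0,0,0]]
    - [[0.06,0,0],[0,0,0]]
    - [[0,0,0],[0,0,0]]

```text
time: 12.25
eef_pos: [0.4363, 0.2396, -0.0142]
tcp_rot: [0.033, 0.706, -0.032, 0.707]
contact_force: [0.3, 1.0, -0.3]
opening: 1.0
```

```bash
python3 -c "
from h import *
togo((.4345,.239,-.014),-5.3)"

```

```text
0 turn [ 0.03  0.08 -0.03]
180 turn [-1.7997e+02  5.0000e-02  1.2000e-01]
t 12.25 pos [ 0.4363  0.2396 -0.0142] tool axes in world (cols)
 [[ 0.001  0.092  0.996]
 [ 0.     0.996 -0.092]
 [-1.     0.001  0.001]] 
shift [-0.003 -0.014 -0.035] yaw -5.27 q [ 0.298  0.209  2.136 -0.     0.796 -1.181] F [ 0.32  1.02 -0.3 ] M [ 0.06 -0.   -0.03] open 1.0
```

drive_tool:
  series:
    - [[0,0,-0.03],[0,0,0]]
    - [[0,0,0],[0,0,0]]
    - [[0,0,0],[0,0,0]]
    - [[0,0,0],[0,0,0]]
    - [[0,0,0],[0,0,0]]
  grip: -1
  newtons: 60

```text
time: 12.75
eef_pos: [0.4355, 0.2401, -0.0131]
tcp_rot: [0.033, 0.705, -0.032, 0.707]
contact_force: [-0.4, -0.1, -2.0]
opening: 0.199
```

drive_tool:
  series:
    - [[0,0,0],[0,0,0]]
    - [[0,0,0],[0,0,0]]
    - [[0,0,0],[0,0,0]]

```text
time: 13.05
eef_pos: [0.4352, 0.24, -0.0133]
tcp_rot: [0.033, 0.705, -0.032, 0.707]
contact_force: [-0.2, 0.2, 0.4]
opening: 0.199
```

```bash
python3 -c "
from h import *
togo((.4345,.239,-.014),-5.3)
s=ctrl.read_camera('side');c=ctrl.read_camera('top')
crop(s,'pics/s16.png',240,230,380,330,5);crop(c,'pics/t16.png',90,150,250,290,4)"

```

```text
0 turn [ 0.05  0.16 -0.06]
180 turn [-1.7995e+02  1.0000e-01  2.4000e-01]
t 13.05 pos [ 0.4352  0.24   -0.0133] tool axes in world (cols)
 [[ 0.003  0.092  0.996]
 [ 0.001  0.996 -0.092]
 [-1.     0.001  0.003]] 
shift [ 0.014 -0.022 -0.012] yaw -5.25 q [ 0.3    0.205  2.138 -0.     0.796 -1.18 ] F [-0.17  0.23  0.42] M [ 0.03 -0.   -0.01] open 0.199
```

View pics/s16.png

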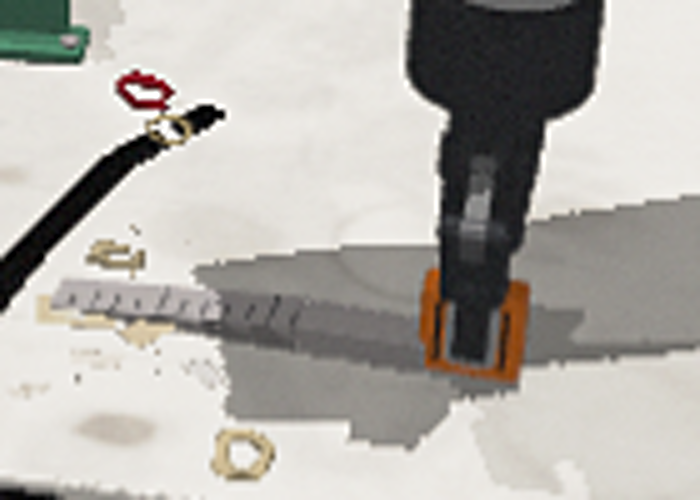

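View pics/t16.png

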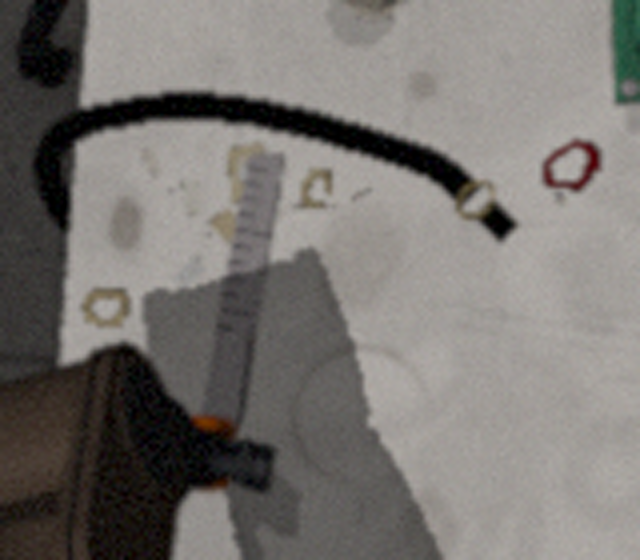

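drive_tool:
  series:
    - [[-0.2,0,0],[0,0,0]]
    - [[-0.4,0,0],[0,0,0]]
    - [[-0.4,0,0],[0,0,0]]
    - [[-0.1,0,0],[0,0,0]]
    - [[0,0,0],[0,0,0]]

```text
time: 13.65
eef_pos: [0.4335, 0.2395, 0.0436]
tcp_rot: [0.032, 0.707, -0.032, 0.706]
contact_force: [-0.4, 0.4, -2.1]
opening: 0.203
```

```bash
python3 -c "
from h import *
togo((.4586,-.0909,.035),4.1)
s=ctrl.read_camera('side')
crop(s,'pics/s17.png',210,170,390,310,4)
plan((.4586,-.0909,.035),4.1,12,step=.8,tmax=2)
"

```

```text
0 turn [-9.35 -0.03  0.01]
180 turn [1.7065e+02 2.0000e-02 5.0000e-02]
t 13.65 pos [0.4335 0.2395 0.0436] tool axes in world (cols)
 [[-0.001  0.092  0.996]
 [-0.     0.996 -0.092]
 [-1.    -0.    -0.001]] 
shift [ 0.173 -6.534  1.105] yaw -5.25 q [ 0.3    0.097  2.127 -0.     0.918 -1.18 ] F [-0.45  0.35 -2.08] M [ 0.05  0.09 -0.03] open 0.203
[[0.02, -0.8, 0.14], [-2.0, -0.0, 0.0]]
[[0.02, -0.8, 0.11], [-2.0, -0.0, 0.0]]
[[0.02, -0.8, 0.08], [-2.0, -0.0, 0.0]]
[[0.02, -0.8, 0.05], [-2.0, -0.0, 0.0]]
[[0.02, -0.8, 0.02], [-1.4, -0.1, 0.0]]
[[0.02, -0.8, 0.0], [0.0, 0.0, 0.0]]
[[0.02, -0.8, 0.0], [0.0, 0.0, 0.0]]
[[0.02, -0.8, 0.0], [0.0, 0.0, 0.0]]
[[0.01, -0.2, 0.0], [0.0, 0.0, 0.0]]
[[-0.0, -0.0, 0.0], [0.0, 0.0, 0.0]]
[[-0.0, -0.0, 0.0], [0.0, 0.0, 0.0]]
[[-0.0, -0.0, 0.0], [0.0, 0.0, 0.0]]
end [ 0.4584 -0.0909  0.0349] 4.1 t 13.7
```

View pics/s17.png

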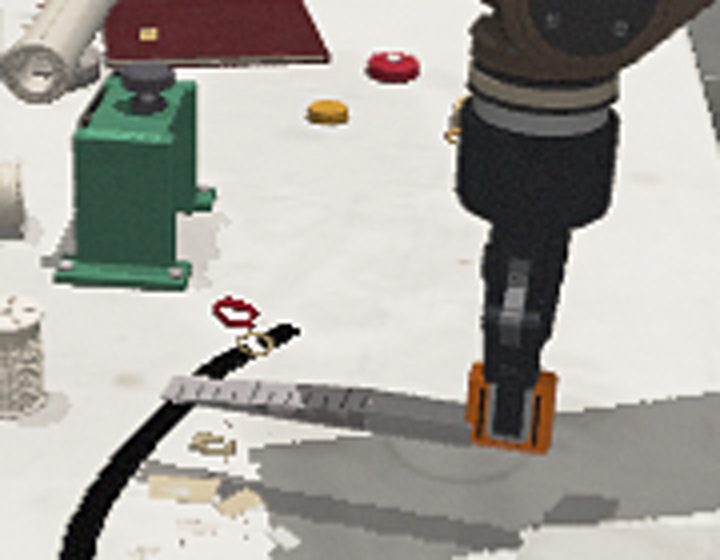

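Lifted and held well. Traverse to in front of the press.

drive_tool:
  series:
    - [[0,-0.5,0.1],[-2,0,0]]
    - [[0,-0.8,0.1],[-2,0,0]]
    - [[0,-0.8,0.05],[-2,0,0]]
    - [[0,-0.8,0.05],[-2,0,0]]
    - [[0,-0.8,0],[-1.5,0,0]]

```text
time: 14.2
eef_pos: [0.4435, 0.0521, 0.0393]
tcp_rot: [-0.032, 0.709, 0.032, 0.704]
contact_force: [0.8, -1.4, -1.4]
opening: 0.2
```

drive_tool:
  series:
    - [[0,-0.8,0],[0,0,0]]
    - [[0,-0.7,0],[0,0,0]]
    - [[0,-0.5,0],[0,0,0]]
    - [[0,0,0],[0,0,0]]

```text
time: 14.6
eef_pos: [0.45, -0.055, 0.0358]
tcp_rot: [-0.03, 0.71, 0.031, 0.703]
contact_force: [0.3, -0.3, -1.9]
opening: 0.203
```

```bash
python3 -c "
from h import *
togo((.4586,-.0909,.0),4.1)
s=ctrl.read_camera('side');c=ctrl.read_camera('top')
crop(s,'pics/s18.png',200,160,380,290,4)
crop(c,'pics/t18.png',220,110,340,290,4)
"

```

```text
0 turn [ 0.79 -0.63 -0.1 ]
180 turn [-1.792e+02  1.600e-01 -9.900e-01]
t 14.6 pos [ 0.45   -0.055   0.0358] tool axes in world (cols)
 [[-0.011 -0.085  0.996]
 [ 0.001  0.996  0.085]
 [-1.     0.002 -0.011]] 
shift [ 0.713 -0.73   0.119] yaw 4.89 q [-0.344  0.026  2.221 -0.004  0.906 -1.998] F [ 0.33 -0.26 -1.92] M [ 0.   -0.02  0.02] open 0.203
```

View pics/s18.png

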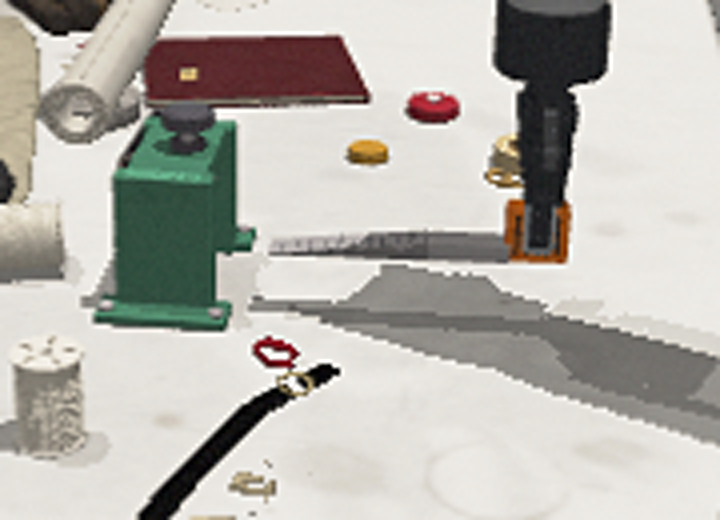

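View pics/t18.png

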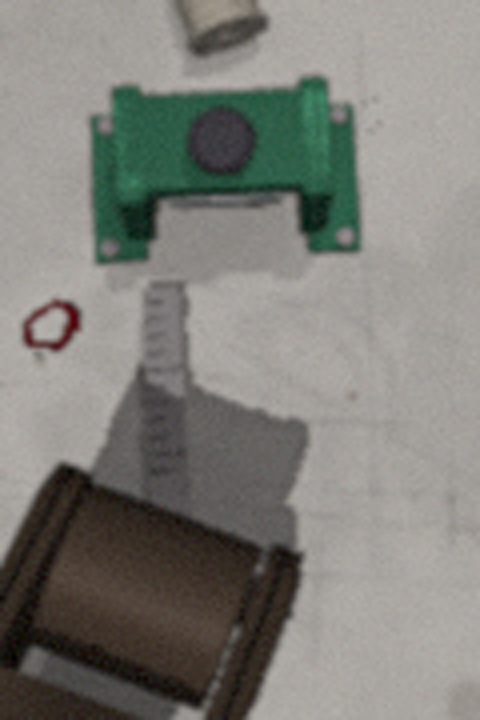

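drive_tool:
  series:
    - [[0,-0.4,0.1],[0.8,-0.6,-0.1]]
    - [[0.1,-0.33,0],[0,0,0]]
    - [[0.2,0,0],[0,0,0]]
    - [[0.2,0,0],[0,0,0]]
    - [[0,0,0],[0,0,0]]

```text
time: 15.2
eef_pos: [0.4544, -0.0825, 0.0059]
tcp_rot: [-0.026, 0.709, 0.03, 0.704]
contact_force: [0.0, 0.5, -2.2]
opening: 0.201
```

```bash
python3 -c "
from h import *
togo((.4586,-.0909,-.0133),4.1)
s=ctrl.read_camera('side');c=ctrl.read_camera('top')
crop(s,'pics/s19.png',220,180,340,270,6)
crop(c,'pics/t19.png',230,120,330,220,6)
"

```

```text
0 turn [ 0.46 -0.41 -0.36]
180 turn [-179.54    0.56   -0.65]
t 15.2 pos [ 0.4544 -0.0825  0.0059] tool axes in world (cols)
 [[-0.008 -0.079  0.997]
 [ 0.006  0.997  0.079]
 [-1.     0.006 -0.007]] 
shift [ 0.382 -0.176  0.073] yaw 4.55 q [-0.401  0.102  2.211  0.003  0.838 -2.054] F [ 0.    0.47 -2.2 ] M [ 0.02  0.01 -0.04] open 0.201
```

View pics/s19.png

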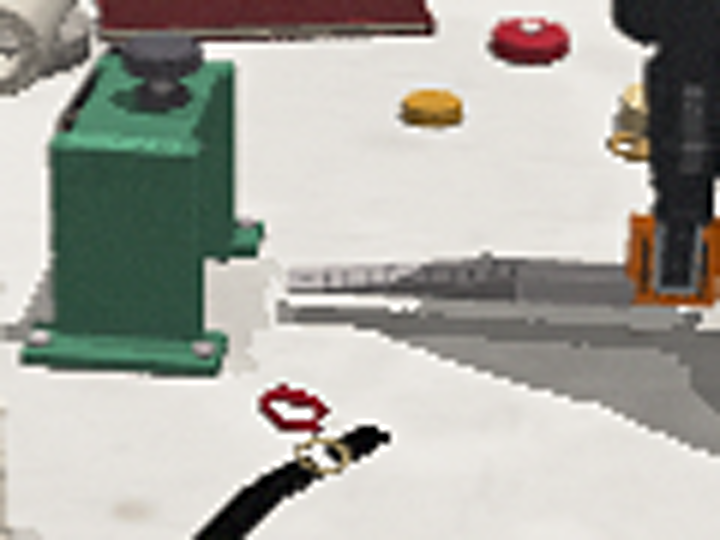

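View pics/t19.png

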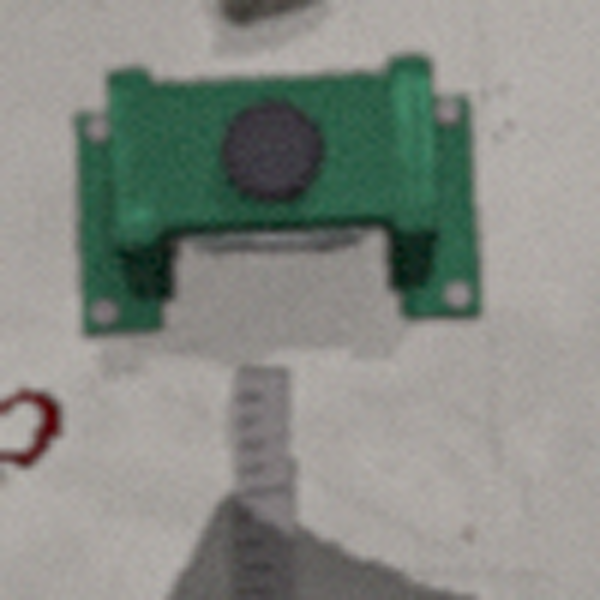

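```bash
python3 -c "
from h import *
c=ctrl.read_camera('top')
T=lambda l:[(230+x/6-.4,120+y/6-.4) for x,y in l]
H=plane(c,T([(104,312),(97,130),(447,110),(457,294)]),.009);print(H.round(4))
y1=H[0]-H[3];y2=H[1]-H[2];x1=H[1]-H[0];x2=H[2]-H[3]
print([np.degrees(np.arctan2(-v[0],v[1])) for v in(y1,y2)],[np.degrees(np.arctan2(v[1],v[0])) for v in(x1,x2)],np.linalg.norm(x1),np.linalg.norm(y1))
m=H.mean(0);print('mid',m)
F=plane(c,T([(83,335),(77,113),(466,97),(481,317)]),.008);print(F.round(4),F.mean(0),np.linalg.norm(F[0]-F[3]))
tip=plane(c,T([(264,367)]),.021);print('tip',tip)
b=plane(c,T([(267,590)]),.027);print('blade mid',b)
"

```

```text
[[ 0.6667 -0.0027  0.009 ]
 [ 0.7441  0.0032  0.009 ]
 [ 0.7562 -0.1424  0.009 ]
 [ 0.6778 -0.1479  0.009 ]]
[np.float64(4.389806449245343), np.float64(4.761484842878304)] [np.float64(4.356890196050994), np.float64(4.001580488977769)] 0.07762723720183243 0.14565021872182737
mid [ 0.71121903 -0.07241651  0.009     ]
[[ 0.657   0.0057  0.008 ]
 [ 0.7516  0.012   0.008 ]
 [ 0.7624 -0.1503  0.008 ]
 [ 0.6686 -0.158   0.008 ]] [ 0.70990309 -0.07262631  0.008     ] 0.1641301872240473
tip [[ 0.64289113 -0.0695772   0.021     ]]
blade mid [[ 0.55147008 -0.0734965   0.027     ]]
```

drive_tool:
  series:
    - [[0,-0.17,0],[0.1,-0.4,-0.4]]
    - [[0.15,0,0],[0,0,0]]
    - [[0.1,0,0],[0,0,0]]
    - [[0,0,0],[0,0,0]]

```text
time: 15.75
eef_pos: [0.4578, -0.0925, -0.0046]
tcp_rot: [-0.029, 0.704, 0.026, 0.709]
contact_force: [-1.1, 0.3, -2.3]
opening: 0.201
```

```bash
python3 -c "
from h import *
togo((.456,-.0906,-.0133),4.5)
s=ctrl.read_camera('side');c=ctrl.read_camera('top')
crop(s,'pics/s20.png',220,180,340,270,6)
crop(c,'pics/t20.png',230,120,330,220,8)
"

```

```text
0 turn [0.01 0.36 0.26]
180 turn [-179.99   -0.41    0.56]
t 15.75 pos [ 0.4578 -0.0925 -0.0046] tool axes in world (cols)
 [[ 0.007 -0.079  0.997]
 [-0.004  0.997  0.079]
 [-1.    -0.005  0.006]] 
shift [ 0.173  0.041 -0.034] yaw 4.5 q [-4.160e-01  1.250e-01  2.211e+00 -1.000e-03  7.980e-01 -2.065e+00] F [-1.08  0.33 -2.26] M [ 0.02  0.03 -0.02] open 0.201
```

View pics/s20.png

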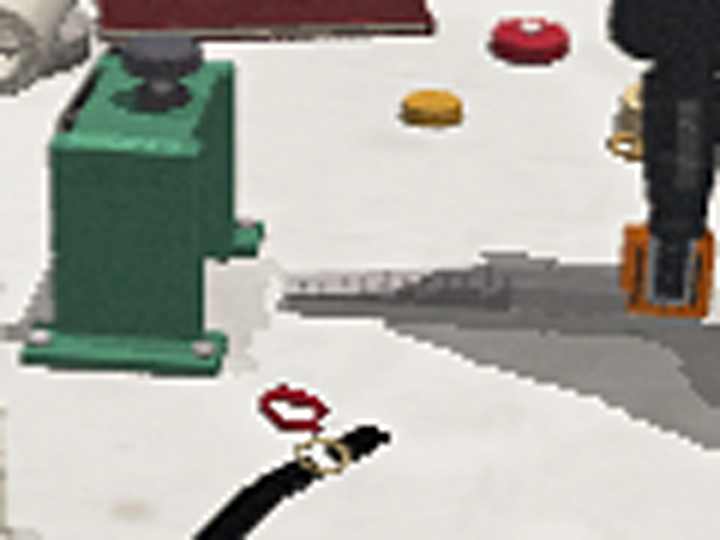

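View pics/t20.png

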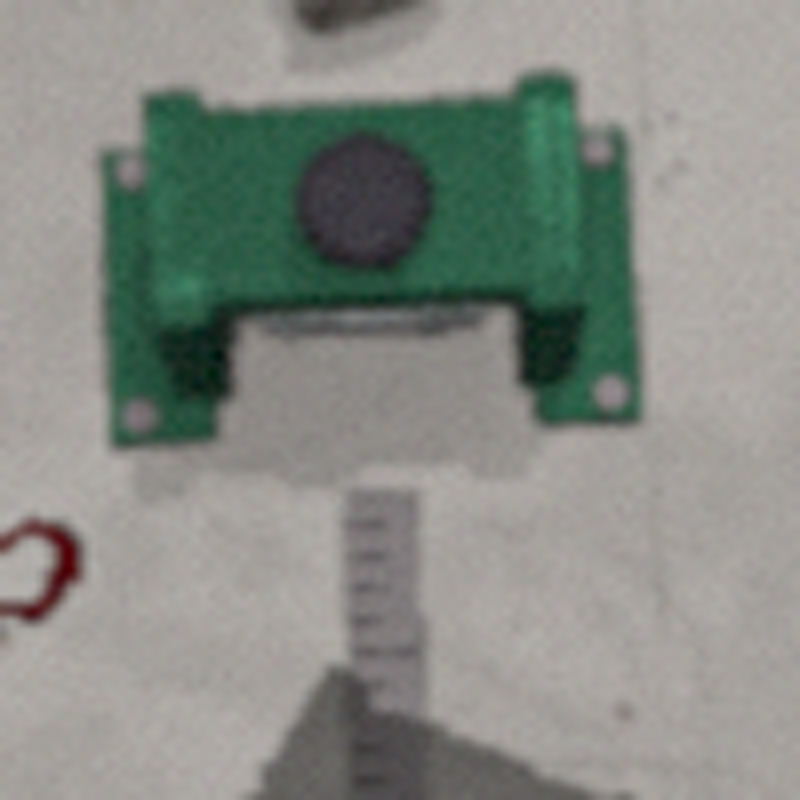

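drive_tool:
  series:
    - [[0.08,0.04,0],[0,0.3,0.3]]
    - [[0.06,0,0],[0,0,0]]
    - [[0,0,0],[0,0,0]]

```text
time: 16.15
eef_pos: [0.4583, -0.0905, -0.0115]
tcp_rot: [-0.028, 0.706, 0.028, 0.707]
contact_force: [0.3, -0.2, -1.2]
opening: 0.199
```

```bash
python3 -c "
from h import *
togo((.456,-.0906,-.0133),4.5)
c=ctrl.read_camera('top')
crop(c,'pics/t21.png',230,120,330,220,8)
T=lambda l:[(230+x/8-.4,120+y/8-.4) for x,y in l]
"

```

```text
0 turn [ 0.01  0.09 -0.04]
180 turn [-1.7999e+02  6.0000e-02  1.5000e-01]
t 16.15 pos [ 0.4583 -0.0905 -0.0115] tool axes in world (cols)
 [[ 0.002 -0.079  0.997]
 [ 0.001  0.997  0.079]
 [-1.     0.001  0.002]] 
shift [ 0.036  0.002 -0.045] yaw 4.51 q [-4.140e-01  1.430e-01  2.208e+00  2.000e-03  7.900e-01 -2.064e+00] F [ 0.32 -0.24 -1.15] M [ 0.01 -0.01 -0.03] open 0.199
```

View pics/t21.png

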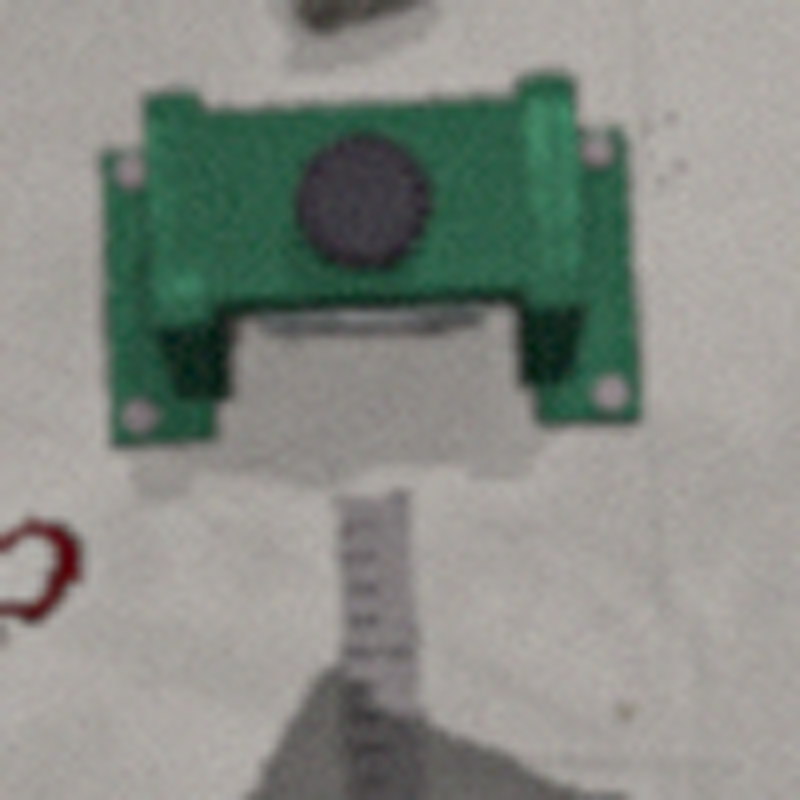

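```bash
python3 -c "
from h import *
c=ctrl.read_camera('top')
T=lambda l:[(230+x/8-.4,120+y/8-.4) for x,y in l]
H=plane(c,T([(138,416),(129,173),(599,147),(610,392)]),.009);m=H.mean(0)
yw=np.degrees(np.mean([np.arctan2(*((H[0]-H[3])[:2]*[-1,1])),np.arctan2(*((H[1]-H[2])[:2]*[-1,1])),np.arctan2(*(H[1]-H[0])[1::-1]),np.arctan2(*(H[2]-H[3])[1::-1])]))
a=np.radians(yw);u=np.array([np.cos(a),np.sin(a)]);v=np.array([-u[1],u[0]])
o=m[:2]-.012*u;print('yaw',yw,'origin',o)
for px,z in(((374.5,494),.004),((384.5,650),.0095),((388,690),.011)):
  q=plane(c,T([px]),z)[0,:2];print(q,'press frame',(q-o)@u,(q-o)@v)
p=ctrl.get_state()['eef_pos'][:2];print('tcp',(p-o)@u,(p-o)@v)
"

```

```text
yaw 4.196484298207995 origin [ 0.69925679 -0.07350242]
[ 0.64492218 -0.07608124] press frame -0.054377651015553065 0.0014041404379220993
[ 0.59545979 -0.08058483] press frame -0.10403698617218418 0.0005321296881833402
[ 0.58296008 -0.08200846] press frame -0.11660735882551487 2.700824100861406e-05
tcp -0.24138160029934105 0.0005511297108091876
```

drive_tool:
  series:
    - [[0.04,0,0],[0.3,0.1,0]]
    - [[0,0,0],[0,0,0]]

```text
time: 16.45
eef_pos: [0.4588, -0.0908, -0.013]
tcp_rot: [-0.026, 0.706, 0.026, 0.707]
contact_force: [-0.8, 0.1, -1.5]
opening: 0.198
```

drive_tool:
  series:
    - [[0.02,0,0],[0,0,0]]
    - [[0,0,0],[0,0,0]]

```text
time: 16.65
eef_pos: [0.4593, -0.0909, -0.013]
tcp_rot: [-0.026, 0.706, 0.026, 0.707]
contact_force: [0.1, 0.2, -1.0]
opening: 0.201
```

```bash
python3 -c "
from h import *
togo((.456,-.0906,-.0133),4.2)
"

```

```text
0 turn [-0.01  0.06  0.01]
180 turn [ 1.7999e+02  1.0000e-02 -9.0000e-02]
t 16.65 pos [ 0.4593 -0.0909 -0.013 ] tool axes in world (cols)
 [[ 0.001 -0.073  0.997]
 [-0.     0.997  0.073]
 [-1.    -0.     0.001]] 
shift [ 0.005  0.012 -0.065] yaw 4.19 q [-4.130e-01  1.490e-01  2.205e+00  1.000e-03  7.870e-01 -2.057e+00] F [ 0.13  0.24 -1.02] M [0.04 0.08 0.06] open 0.201
```

drive_tool:
  series:
    - [[0,0,0.15],[0,0,0]]
    - [[0,0,0.2],[0,0,0]]
    - [[0,0,0.2],[0,0,0]]
    - [[0,0,0.1],[0,0,0]]
    - [[0,0,0],[0,0,0]]

```text
time: 17.15
eef_pos: [0.4955, -0.0886, -0.013]
tcp_rot: [-0.026, 0.706, 0.026, 0.708]
contact_force: [-1.0, 0.8, -1.0]
opening: 0.205
```

```bash
cat >> h.py <<'E'
O=np.array([.69926,-.0735]);A4=np.radians(4.2);U=np.array([np.cos(A4),np.sin(A4)]);V=np.array([-U[1],U[0]])
def pf():
    s=ctrl.get_state();p=s["eef_pos"][:2]-O;f=s["contact_force"]
    print("press frame tcp x,y mm",(p@U*1e3).round(1),(p@V*1e3).round(1),"tip x",(p@U*1e3+187).round(1),"Fx %.1f Fy %.1f Fz %.1f"%(f[:2]@U,f[:2]@V,f[2]))
E
python3 -c "
from h import *
togo((.48,-.09,-.0133),4.2);pf()
s=ctrl.read_camera('side');c=ctrl.read_camera('top')
crop(c,'pics/t22.png',230,120,330,220,8)
crop(s,'pics/s22.png',220,180,340,270,6)
"

```

```text
0 turn [-0.01  0.15  0.05]
180 turn [ 1.7999e+02  7.0000e-02 -2.4000e-01]
t 17.15 pos [ 0.4955 -0.0886 -0.013 ] tool axes in world (cols)
 [[ 0.003 -0.073  0.997]
 [-0.001  0.997  0.073]
 [-1.    -0.001  0.003]] 
shift [ 0.006 -0.005 -0.312] yaw 4.19 q [-3.790e-01  2.170e-01  2.123e+00  1.000e-03  7.990e-01 -2.023e+00] F [-0.98  0.81 -0.96] M [-0.01 -0.04 -0.04] open 0.205
press frame tcp x,y mm -204.3 -0.1 tip x -17.3 Fx -0.9 Fy 0.9 Fz -1.0
```

View pics/t22.png

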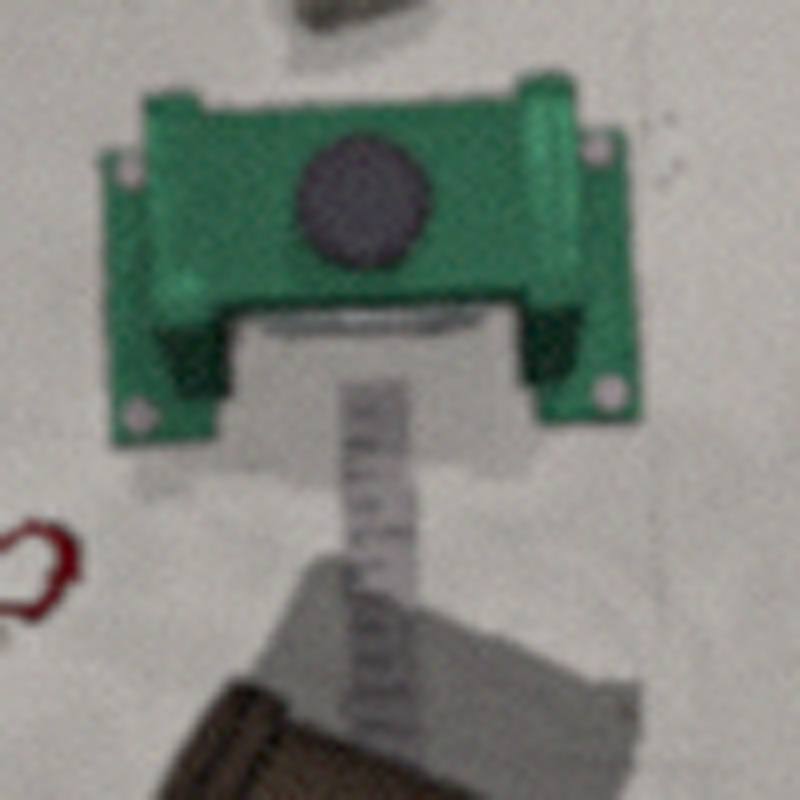

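View pics/s22.png

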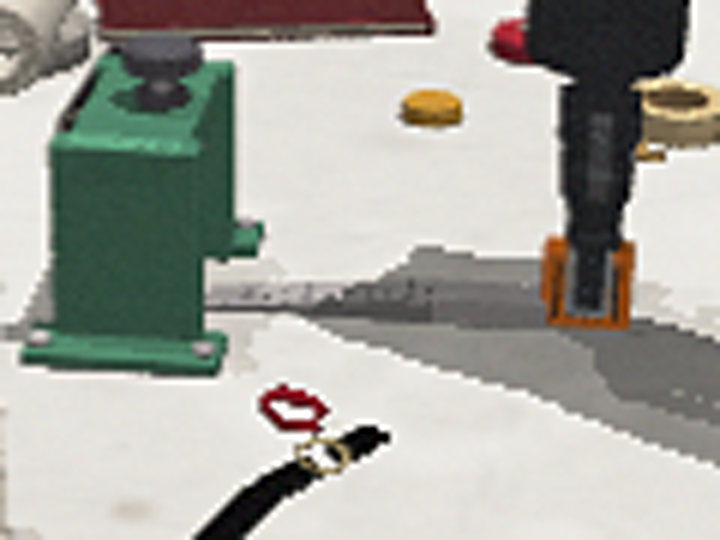

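drive_tool:
  series:
    - [[0.03,0,0.1],[0,0.15,0]]
    - [[0.02,0,0.15],[0,0,0]]
    - [[0.02,0,0.1],[0,0,0]]
    - [[0.02,0,0.05],[0,0,0]]

```text
time: 17.65
eef_pos: [0.5118, -0.0881, -0.0134]
tcp_rot: [-0.027, 0.711, 0.026, 0.702]
contact_force: [-6.2, -0.1, 8.2]
opening: 0.2
```

```bash
python3 -c "
from h import *
togo((.48,-.09,-.0133),4.2);pf()
"

```

```text
0 turn [ 0.08 -0.69  0.01]
180 turn [-1.7991e+02 -2.0000e-02 -1.0800e+00]
t 17.65 pos [ 0.5118 -0.0881 -0.0134] tool axes in world (cols)
 [[-0.012 -0.075  0.997]
 [-0.001  0.997  0.075]
 [-1.    -0.    -0.012]] 
shift [ 0.006  0.009 -0.638] yaw 4.28 q [-0.363  0.255  2.075 -0.007  0.822 -2.004] F [-6.16 -0.14  8.19] M [0.07 0.38 0.05] open 0.2
press frame tcp x,y mm -188.0 -0.8 tip x -1.0 Fx -6.2 Fy 0.3 Fz 8.2
```

drive_tool:
  series:
    - [[-0.01,0,0],[0,-0.5,0]]
    - [[0,0,0],[0,0,0]]

```text
time: 17.85
eef_pos: [0.5119, -0.0881, -0.0128]
tcp_rot: [-0.027, 0.707, 0.026, 0.706]
contact_force: [-0.5, -0.4, -1.5]
opening: 0.201
```

```bash
python3 -c "
from h import *
togo((.48,-.09,-.0133),4.2);pf()
"

```

```text
0 turn [ 0.08 -0.14  0.02]
180 turn [-1.7992e+02 -3.0000e-02 -2.2000e-01]
t 17.85 pos [ 0.5119 -0.0881 -0.0128] tool axes in world (cols)
 [[-0.002 -0.075  0.997]
 [-0.     0.997  0.075]
 [-1.    -0.    -0.002]] 
shift [ 0.012  0.009 -0.638] yaw 4.28 q [-3.650e-01  2.490e-01  2.081e+00 -2.000e-03  8.130e-01 -2.009e+00] F [-0.52 -0.39 -1.52] M [0.03 0.04 0.01] open 0.201
press frame tcp x,y mm -188.0 -0.8 tip x -1.0 Fx -0.5 Fy -0.3 Fz -1.5
```

drive_tool:
  series:
    - [[0,0.015,0.1],[0.1,-0.1,0]]
    - [[0,0,0.1],[0,0,0]]
    - [[0,0,0.1],[0,0,0]]
    - [[0,0,0],[0,0,0]]

```text
time: 18.25
eef_pos: [0.5267, -0.0858, -0.0133]
tcp_rot: [-0.026, 0.708, 0.026, 0.706]
contact_force: [0.4, -0.3, -0.8]
opening: 0.201
```

drive_tool:
  series:
    - [[0.01,0,0.04],[0,0,0]]
    - [[0.01,0,0.04],[0,0,0]]

```text
time: 18.45
eef_pos: [0.53, -0.0857, -0.0134]
tcp_rot: [-0.026, 0.709, 0.026, 0.704]
contact_force: [-4.7, -0.5, 4.9]
opening: 0.2
```

```bash
python3 -c "
from h import *
togo((.48,-.09,-.0133),4.2);pf()
"

```

```text
0 turn [ 0.03 -0.41 -0.04]
180 turn [-1.7997e+02  7.0000e-02 -6.5000e-01]
t 18.45 pos [ 0.53   -0.0857 -0.0134] tool axes in world (cols)
 [[-0.007 -0.074  0.997]
 [ 0.     0.997  0.074]
 [-1.     0.001 -0.007]] 
shift [ 0.006 -0.012 -1.004] yaw 4.23 q [-0.348  0.286  2.036 -0.003  0.827 -1.991] F [-4.74 -0.55  4.89] M [-0.02  0.48 -0.01] open 0.2
press frame tcp x,y mm -169.7 0.2 tip x 17.3 Fx -4.8 Fy -0.2 Fz 4.9
```

drive_tool:
  series:
    - [[-0.01,0,0.03],[0,-0.3,0]]
    - [[-0.01,0,0.04],[0,0,0]]

```text
time: 18.65
eef_pos: [0.534, -0.0853, -0.0127]
tcp_rot: [-0.026, 0.707, 0.026, 0.706]
contact_force: [-0.4, 0.1, -1.1]
opening: 0.202
```

drive_tool:
  series:
    - [[-0.005,0,0.04],[0,-0.05,0]]
    - [[-0.005,0,0.04],[0,-0.05,0]]

```text
time: 18.85
eef_pos: [0.5382, -0.0848, -0.0127]
tcp_rot: [-0.026, 0.706, 0.026, 0.707]
contact_force: [-0.7, 0.4, -1.6]
opening: 0.201
```

drive_tool:
  series:
    - [[-0.005,0,0.04],[0,-0.05,0]]
    - [[-0.005,0,0.04],[0,-0.05,0]]

```text
time: 19.05
eef_pos: [0.5423, -0.0843, -0.0126]
tcp_rot: [-0.025, 0.706, 0.026, 0.708]
contact_force: [1.0, -0.2, -1.3]
opening: 0.202
```

```bash
python3 -c "
from h import *
togo((.48,-.09,-.0133),4.2);pf()
"

```

```text
0 turn [ 0.01  0.15 -0.08]
180 turn [-1.7999e+02  1.2000e-01  2.3000e-01]
t 19.05 pos [ 0.5423 -0.0843 -0.0126] tool axes in world (cols)
 [[ 0.002 -0.073  0.997]
 [ 0.002  0.997  0.073]
 [-1.     0.001  0.003]] 
shift [ 0.011 -0.021 -1.252] yaw 4.21 q [-0.34   0.302  2.013  0.003  0.825 -1.987] F [ 1.04 -0.17 -1.34] M [ 0.05 -0.01  0.01] open 0.202
press frame tcp x,y mm -157.3 0.7 tip x 29.7 Fx 1.0 Fy -0.2 Fz -1.3
```

drive_tool:
  series:
    - [[0.005,-0.01,0.04],[0,0,0]]
    - [[0,0,0.04],[0,0,0]]

```text
time: 19.25
eef_pos: [0.5467, -0.0845, -0.013]
tcp_rot: [-0.025, 0.706, 0.027, 0.707]
contact_force: [0.4, -0.4, -1.0]
opening: 0.201
```

drive_tool:
  series:
    - [[0,0,0.04],[0,0,0]]
    - [[0,0,0.04],[0,0,0]]

```text
time: 19.45
eef_pos: [0.551, -0.0842, -0.013]
tcp_rot: [-0.025, 0.706, 0.026, 0.707]
contact_force: [-0.1, 0.3, -1.1]
opening: 0.205
```

drive_tool:
  series:
    - [[0,0,0.04],[0,0,0]]
    - [[0,0,0.04],[0,0,0]]

```text
time: 19.65
eef_pos: [0.5554, -0.0839, -0.013]
tcp_rot: [-0.025, 0.706, 0.027, 0.708]
contact_force: [0.3, 0.2, -1.6]
opening: 0.2
```

```bash
python3 -c "
from h import *
togo((.48,-.09,-.0133),4.2);pf()
"

```

```text
0 turn [ 0.01  0.15 -0.08]
180 turn [-1.7999e+02  1.3000e-01  2.3000e-01]
t 19.65 pos [ 0.5554 -0.0839 -0.013 ] tool axes in world (cols)
 [[ 0.002 -0.073  0.997]
 [ 0.002  0.997  0.073]
 [-1.     0.001  0.003]] 
shift [ 0.003 -0.012 -1.514] yaw 4.21 q [-0.332  0.326  1.982  0.003  0.832 -1.978] F [ 0.32  0.19 -1.57] M [0.03 0.05 0.03] open 0.2
press frame tcp x,y mm -144.2 0.2 tip x 42.8 Fx 0.3 Fy 0.2 Fz -1.6
```

drive_tool:
  series:
    - [[0,0,0.04],[0,0,0]]
    - [[0,0,0.04],[0,0,0]]

```text
time: 19.85
eef_pos: [0.5597, -0.0836, -0.013]
tcp_rot: [-0.025, 0.706, 0.027, 0.707]
contact_force: [0.2, -0.5, -2.5]
opening: 0.206
```

drive_tool:
  series:
    - [[0,0,0.04],[0,0,0]]
    - [[0,0,0.04],[0,0,0]]

```text
time: 20.05
eef_pos: [0.5637, -0.0831, -0.0132]
tcp_rot: [-0.025, 0.706, 0.027, 0.707]
contact_force: [-0.7, 0.6, -1.5]
opening: 0.201
```

```bash
python3 -c "
from h import *
togo((.48,-.09,-.0133),4.2);pf()
"

```

```text
0 turn [ 0.01  0.08 -0.1 ]
180 turn [-1.7999e+02  1.6000e-01  1.3000e-01]
t 20.05 pos [ 0.5637 -0.0831 -0.0132] tool axes in world (cols)
 [[ 0.001 -0.073  0.997]
 [ 0.002  0.997  0.073]
 [-1.     0.002  0.001]] 
shift [-1.000e-03 -1.400e-02 -1.679e+00] yaw 4.21 q [-0.326  0.341  1.961  0.003  0.838 -1.972] F [-0.71  0.63 -1.54] M [ 0.    0.09 -0.02] open 0.201
press frame tcp x,y mm -135.9 0.3 tip x 51.1 Fx -0.7 Fy 0.7 Fz -1.5
```

drive_tool:
  series:
    - [[0,0,0.04],[0,0,0]]

```text
time: 20.15
eef_pos: [0.5656, -0.083, -0.0133]
tcp_rot: [-0.025, 0.706, 0.027, 0.707]
contact_force: [-1.2, 0.3, 0.2]
opening: 0.201
```

drive_tool:
  series:
    - [[0,0,0.04],[0,0,0]]

```text
time: 20.25
eef_pos: [0.5675, -0.0827, -0.0133]
tcp_rot: [-0.025, 0.707, 0.027, 0.707]
contact_force: [-1.0, -0.3, -0.9]
opening: 0.203
```

drive_tool:
  series:
    - [[0,0,0.04],[0,0,0]]

```text
time: 20.35
eef_pos: [0.5694, -0.0826, -0.0133]
tcp_rot: [-0.025, 0.707, 0.027, 0.706]
contact_force: [-1.1, -1.0, -0.0]
opening: 0.2
```

```bash
python3 -c "
from h import *
togo((.48,-.09,-.0133),4.2);pf()
"

```

```text
0 turn [ 0.03 -0.05 -0.12]
180 turn [-1.7997e+02  2.0000e-01 -8.0000e-02]
t 20.35 pos [ 0.5694 -0.0826 -0.0133] tool axes in world (cols)
 [[-0.001 -0.074  0.997]
 [ 0.002  0.997  0.074]
 [-1.     0.002 -0.001]] 
shift [ 1.000e-03 -1.600e-02 -1.794e+00] yaw 4.23 q [-0.321  0.353  1.946  0.002  0.845 -1.967] F [-1.09 -0.96 -0.03] M [-0.03  0.37 -0.02] open 0.2
press frame tcp x,y mm -130.2 0.4 tip x 56.8 Fx -1.2 Fy -0.9 Fz -0.0
```

drive_tool:
  series:
    - [[0,0,0.04],[0,0,0]]

```text
time: 20.45
eef_pos: [0.5708, -0.0824, -0.0133]
tcp_rot: [-0.025, 0.708, 0.027, 0.706]
contact_force: [-5.6, -0.6, 3.7]
opening: 0.205
```

drive_tool:
  series:
    - [[0,0,0.04],[0,0,0]]

```text
time: 20.55
eef_pos: [0.5711, -0.0823, -0.0134]
tcp_rot: [-0.025, 0.71, 0.027, 0.704]
contact_force: [-10.9, -2.3, 6.2]
opening: 0.195
```

```bash
python3 -c "
from h import *
togo((.48,-.09,-.0133),4.2);pf()
"

```

```text
0 turn [ 0.09 -0.48 -0.17]
180 turn [-179.91    0.27   -0.75]
t 20.55 pos [ 0.5711 -0.0823 -0.0134] tool axes in world (cols)
 [[-0.009 -0.075  0.997]
 [ 0.002  0.997  0.075]
 [-1.     0.003 -0.008]] 
shift [ 0.014 -0.018 -1.828] yaw 4.29 q [-3.190e-01  3.600e-01  1.937e+00 -1.000e-03  8.540e-01 -1.964e+00] F [-10.87  -2.29   6.22] M [-0.31  1.21 -0.08] open 0.195
press frame tcp x,y mm -128.5 0.6 tip x 58.5 Fx -11.0 Fy -1.5 Fz 6.2
```

drive_tool:
  series:
    - [[-0.01,0,0.03],[0,-0.3,-0.1]]

```text
time: 20.65
eef_pos: [0.5713, -0.0822, -0.0133]
tcp_rot: [-0.026, 0.709, 0.027, 0.704]
contact_force: [-4.7, -1.6, -1.8]
opening: 0.202
```

```bash
python3 -c "
from h import *
togo((.48,-.09,-.0133),4.2);pf()
"

```

```text
0 turn [ 0.09 -0.38 -0.1 ]
180 turn [-1.7991e+02  1.6000e-01 -5.9000e-01]
t 20.65 pos [ 0.5713 -0.0822 -0.0133] tool axes in world (cols)
 [[-0.007 -0.075  0.997]
 [ 0.001  0.997  0.075]
 [-1.     0.002 -0.007]] 
shift [ 0.013 -0.019 -1.832] yaw 4.29 q [-3.180e-01  3.590e-01  1.938e+00 -1.000e-03  8.520e-01 -1.963e+00] F [-4.74 -1.62 -1.84] M [-0.27  0.48 -0.04] open 0.202
press frame tcp x,y mm -128.3 0.7 tip x 58.7 Fx -4.8 Fy -1.3 Fz -1.8
```

drive_tool:
  series:
    - [[-0.01,0,0.06],[0,-0.1,0]]

```text
time: 20.75
eef_pos: [0.5719, -0.082, -0.0133]
tcp_rot: [-0.026, 0.71, 0.027, 0.703]
contact_force: [-8.9, -1.3, 3.6]
opening: 0.2
```

```bash
python3 -c "
from h import *
togo((.48,-.09,-.0133),4.2);pf()
"

```

```text
0 turn [ 0.09 -0.61 -0.15]
180 turn [-179.91    0.23   -0.95]
t 20.75 pos [ 0.5719 -0.082  -0.0133] tool axes in world (cols)
 [[-0.011 -0.075  0.997]
 [ 0.002  0.997  0.075]
 [-1.     0.003 -0.011]] 
shift [ 0.019 -0.022 -1.845] yaw 4.29 q [-0.317  0.362  1.933 -0.002  0.857 -1.961] F [-8.86 -1.3   3.6 ] M [-0.24  0.88 -0.14] open 0.2
press frame tcp x,y mm -127.6 0.8 tip x 59.4 Fx -8.9 Fy -0.6 Fz 3.6
```

drive_tool:
  series:
    - [[-0.02,-0.01,0.06],[0,-0.5,-0.1]]
    - [[-0.015,0,0.06],[0,-0.2,0]]

```text
time: 20.95
eef_pos: [0.5729, -0.0818, -0.0133]
tcp_rot: [-0.026, 0.71, 0.028, 0.703]
contact_force: [-9.9, -2.2, 3.7]
opening: 0.2
```

```bash
python3 -c "
from h import *
togo((.48,-.09,-.0133),4.2);pf()
s=ctrl.read_camera('side');c=ctrl.read_camera('top');pf()
crop(s,'pics/s23.png',210,170,330,270,6);crop(c,'pics/t23.png',230,120,330,220,8)
"

```

```text
0 turn [ 0.11 -0.6  -0.18]
180 turn [-179.89    0.29   -0.95]
t 20.95 pos [ 0.5729 -0.0818 -0.0133] tool axes in world (cols)
 [[-0.011 -0.075  0.997]
 [ 0.002  0.997  0.075]
 [-1.     0.003 -0.011]] 
shift [ 0.02  -0.024 -1.866] yaw 4.31 q [-3.170e-01  3.640e-01  1.931e+00 -1.000e-03  8.580e-01 -1.962e+00] F [-9.88 -2.16  3.75] M [-0.32  0.88 -0.08] open 0.2
press frame tcp x,y mm -126.6 1.0 tip x 60.4 Fx -10.0 Fy -1.4 Fz 3.7
press frame tcp x,y mm -126.4 1.0 tip x 60.6 Fx -8.6 Fy -1.2 Fz 2.4
```

View pics/s23.png

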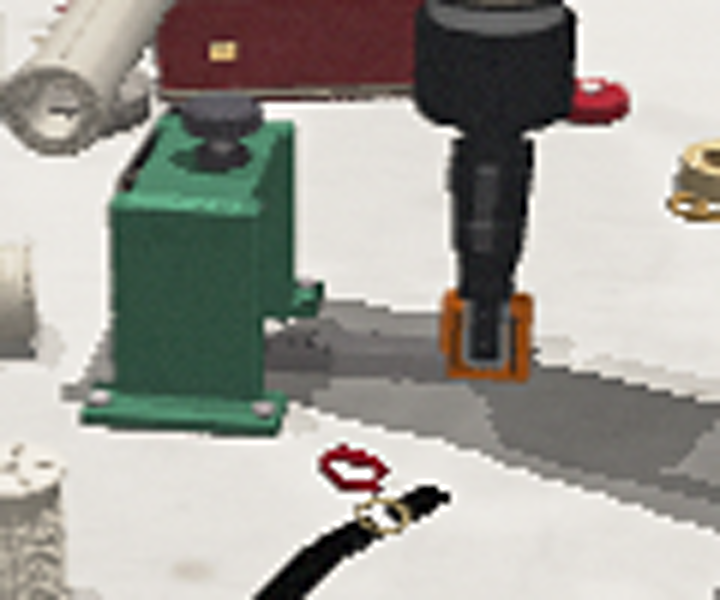

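View pics/t23.png

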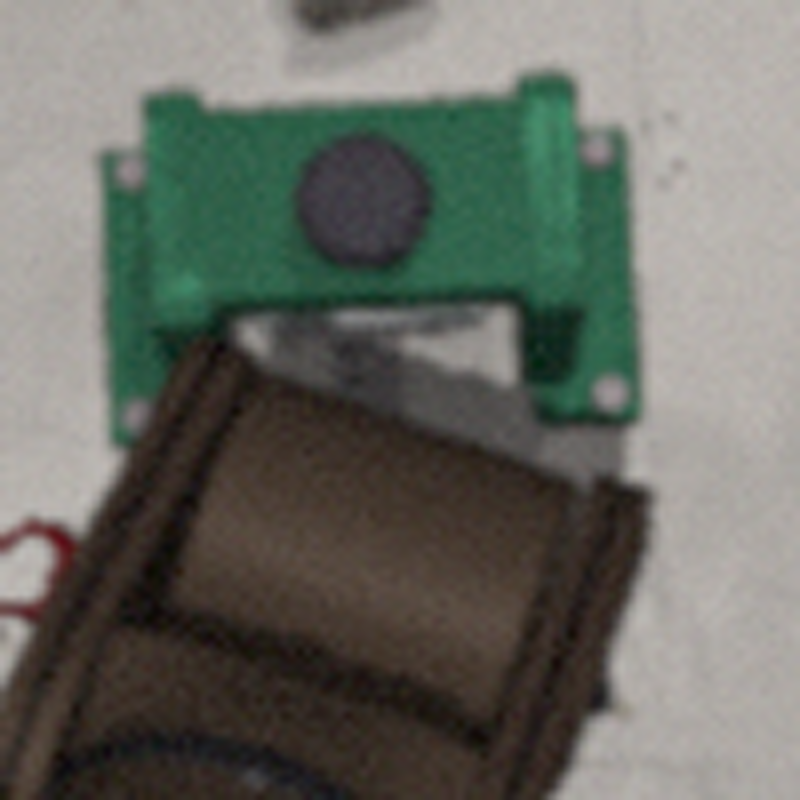

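drive_tool:
  series:
    - [[0,0,0],[0,0,0]]
    - [[0,0,0],[0,0,0]]

```text
time: 21.25
eef_pos: [0.5732, -0.0818, -0.0132]
tcp_rot: [-0.025, 0.71, 0.027, 0.703]
contact_force: [-3.5, -0.2, 0.8]
opening: 0.205
```

drive_tool:
  series:
    - [[0,0,0],[0,0,0]]
    - [[0,0,0],[0,0,0]]
    - [[0,0,0],[0,0,0]]
    - [[0,0,0],[0,0,0]]
    - [[0,0,0],[0,0,0]]
  grip: 0.3

```text
time: 21.75
eef_pos: [0.5766, -0.0823, -0.0116]
tcp_rot: [-0.026, 0.707, 0.027, 0.706]
contact_force: [-0.0, -0.1, -0.1]
opening: 0.649
```

```bash
python3 -c "
from h import *
togo((.48,-.09,-.0133),4.2);pf()
s=ctrl.read_camera('side');c=ctrl.read_camera('top');pf()
crop(s,'pics/s24.png',210,170,330,270,6)
"

```

```text
0 turn [ 0.06 -0.13 -0.07]
180 turn [-1.7994e+02  1.2000e-01 -2.0000e-01]
t 21.75 pos [ 0.5766 -0.0823 -0.0116] tool axes in world (cols)
 [[-0.002 -0.074  0.997]
 [ 0.001  0.997  0.074]
 [-1.     0.001 -0.002]] 
shift [ 0.039 -0.01  -1.937] yaw 4.26 q [-0.316  0.363  1.927  0.     0.854 -1.962] F [-0.04 -0.06 -0.06] M [0.04 0.04 0.03] open 0.649
press frame tcp x,y mm -123.0 0.2 tip x 64.0 Fx -0.0 Fy -0.1 Fz -0.1
press frame tcp x,y mm -123.1 0.2 tip x 63.9 Fx -0.2 Fy 0.8 Fz 0.9
```

View pics/s24.png

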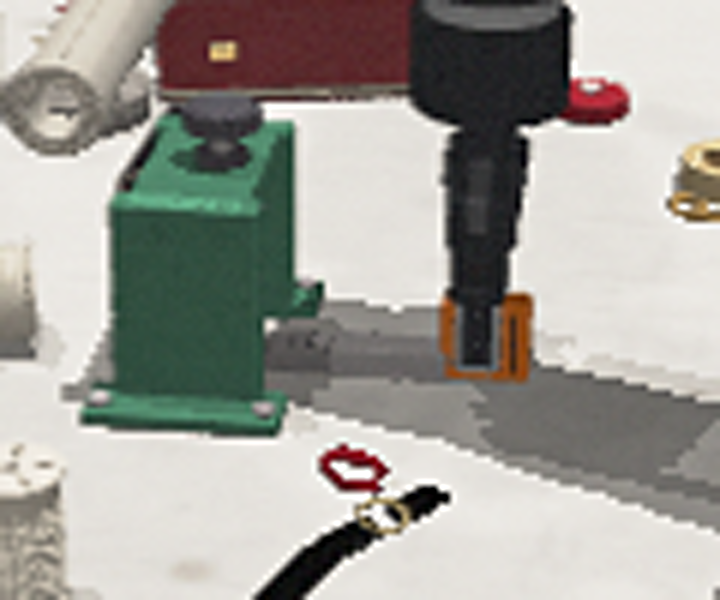

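drive_tool:
  series:
    - [[-0.2,0,0],[0,0,0]]
    - [[-0.4,0,0],[0,0,0]]
    - [[-0.6,0,-0.05],[0,0,0]]
    - [[-0.6,0,-0.2],[0,0,0]]
    - [[-0.4,0,-0.4],[0,0,0]]

```text
time: 22.35
eef_pos: [0.5428, -0.0843, 0.101]
tcp_rot: [-0.025, 0.709, 0.028, 0.704]
contact_force: [-0.4, -0.6, -0.0]
opening: 0.649
```

drive_tool:
  series:
    - [[-0.6,0,-0.4],[0,0,0]]
    - [[-0.4,-0.8,-0.2],[0,0,0]]
    - [[-0.2,-0.9,0],[0,0,0]]
    - [[0,-0.9,0],[0,0,0]]
    - [[0,-0.5,0],[0,0,0]]

```text
time: 22.85
eef_pos: [0.5251, -0.2435, 0.1733]
tcp_rot: [-0.03, 0.705, 0.028, 0.708]
contact_force: [0.2, -0.3, -0.6]
opening: 0.649
```

drive_tool:
  series:
    - [[0,-0.8,0],[0,0,0]]
    - [[0,-0.8,0],[0,0,0]]
    - [[0,0,0],[0,0,0]]
    - [[0,0,0],[0,0,0]]

```text
time: 23.25
eef_pos: [0.5315, -0.3305, 0.1778]
tcp_rot: [-0.03, 0.704, 0.025, 0.709]
contact_force: [-0.1, 0.0, -0.4]
opening: 0.654
```

```bash
python3 -c "
from h import *
togo((.48,-.09,-.0133),4.2)
s=ctrl.read_camera('side');c=ctrl.read_camera('top')
crop(s,'pics/s25.png',200,160,380,290,4);crop(c,'pics/t25.png',220,110,340,260,5)
"

```

```text
0 turn [0.24 0.42 0.44]
180 turn [-179.76   -0.69    0.66]
t 23.25 pos [ 0.5315 -0.3305  0.1778] tool axes in world (cols)
 [[ 0.008 -0.077  0.997]
 [-0.007  0.997  0.077]
 [-1.    -0.008  0.007]] 
shift [ 3.781  4.903 -0.682] yaw 4.43 q [-0.718  0.198  1.737 -0.     1.195 -2.366] F [-0.07  0.05 -0.38] M [-0.05 -0.   -0.01] open 0.654
```

View pics/s25.png

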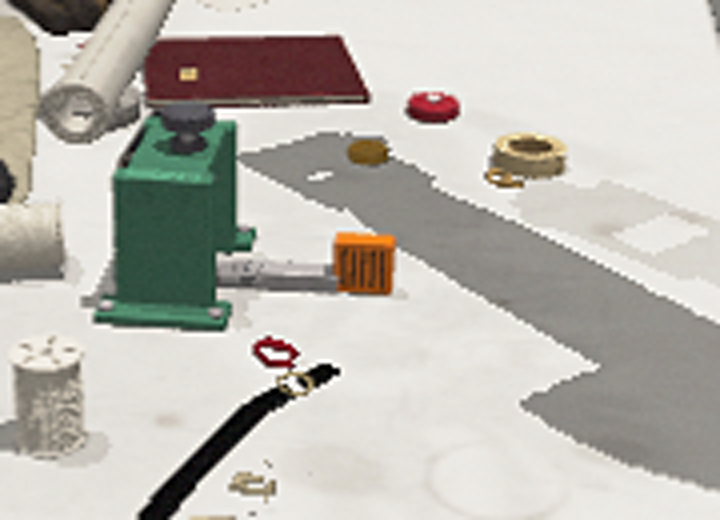

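View pics/t25.png

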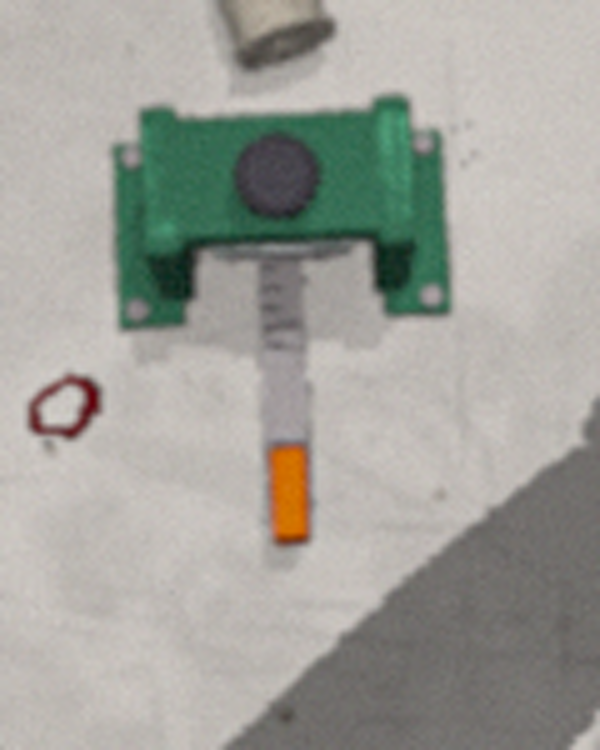

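```bash
python3 -c "
from h import *
c=ctrl.read_camera('top');s=ctrl.read_camera('side')
ce,st,m=cent(c,(5,150,80),(20,255,255),(260,190,300,230));r=cv2.minAreaRect(cv2.findNonZero(m));print(r)
q=plane(c,[ce],.042)[0];print(q,(q[:2]-O)@U,(q[:2]-O)@V)
ce2,_,_=cent(s,(5,150,80),(20,255,255),(270,210,310,240));print(tri(s,ce2,c,ce))
print(ctrl.get_state()['dq'].round(3),ctrl.get_state()['time'])
ctrl.sign_off()
"

```

```text
((277.5081787109375, 208.09017944335938), (18.197683334350586, 6.609108924865723), 84.80557250976562)
[ 0.5736334  -0.08092248  0.042     ] -0.12583283824860386 0.0017981149288216565
(array([ 0.57450019, -0.08067897,  0.02282366]), np.float64(0.0031722288938499494))
[ 0.005  0.001  0.    -0.    -0.002 -0.001] 23.45
the job is handed in; nothing more can be done
```

The gauge is lying flat and straight under the presser bar, pinched about 3 mm past the first bite. The hand has let go and is clear, and I handed the job in at 23.45 s.

**Bite:** The push rose from about 1 N to 5–11 N when the thin end was roughly 57–58 mm past the bar line. That puts the gap at about 8.2 mm. I stopped there without forcing it.

**Last checks:**
- The final pictures show the grip within about 2 mm of the press centre line.
- The grip sits about 126 mm before the bar, the same place as when I released it.
- The press and the other things nearby look undisturbed.

**What went wrong or disagreed:**
- **Height offset:** The reported tool height was about 34 mm lower than where the fingertips really were. My first grasp closed just above the grip and touched nothing.
- **Bench touch:** To measure that offset I lowered the closed fingertips onto bare bench. The last step pushed too hard, with a brief 76 N at the fingertips. That is below the 120 N wrist limit, but above the 40 N limit if the fingertips count as the gripper's body.
- **Camera mismatch:** The two camera rays to the grip in the last check missed each other by about 3 mm, against a stated calibration of 2 mm.

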